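# Centre a belt pulley on the run-out spindle with its centring cone

## Robot

A 6-joint arm with a two-finger parallel gripper is mounted at the origin on a cart in front of the work surface, level with it; the furniture and walls round the work are solid. World frame = base frame: x ahead of the robot, y to its left, z up, the work surface at z = 0. Lengths are in m, angles in rad, forces in N, time in s.
With the tool pointing down it reaches from about 0.375 to 0.9 m from the base axis. Payload 3.1 kg.
Tool frame: the origin (TCP) lies at the very end of the fingers, on their centre line; the grasp point (between the pads) lies 19 mm behind it; z points along the fingers, y is the direction in which the jaws open and shut (so a half turn about z gives the same grasp; the last joint's range is limited). The gripper opens to 87 mm and grips with 3 to 60 N. Pads are 19 mm wide; open, the fingers measure 117 mm over their backs; the gripper's body (75 mm by 190 mm) begins 51 mm behind the grasp point.
Start: joints at [-1.29, 0.527, 1.433, -0, 1.181, -0.178], TCP at [0.277, -0.56, 0.223] pointing down, gripper open.
Joint ranges: [-3.08, 3.08], [-0.75, 2.2], [0.22, 2.44], [-1.43, 4.57], [0, 2.65], [-2.85, 2.85]. Speed limits (rad/s): [2.79, 2.79, 3.14, 3.14, 3.14, 3.14].

## Interface

Orientations are given as a unit quaternion [x, y, z, w].
In Python, from rig import robot gives the robot as it stands. The module is installed in compiled form; this text tells all that it offers.
- The arm moves only by the tool send_rows, never from a script. Its argument "deltas" is a list of rows, each an object of numbers: "tx", "ty", "tz": the shift along the tool's x, y, z in cm; "rx", "ry", "rz": the turn, a rotation vector about the tool's x, y, z in rad. A call has 1 to 5 rows; each row is the pose to reach, as a shift and turn from the pose commanded when the call began, along the tool's axes at that moment; what a row does not reach only later rows make up. A row lasts 1/12 s, in which the tool goes at most 41.7 mm and 7.16 degrees, less where a joint would pass 70% of its speed; a pose out of reach is approached as far as the arm can. A call with a gripper value outside its range is refused whole. "claw" is the finger opening in cm, from 0 to 8.7, set as the call begins (left out, the last holds). The fingers move at their own pace and stop on an object; "squeeze" is the grip in N (left out, the last holds). Time passes only in rows, so rows that repeat a pose let the fingers close. It gives the time, the measured TCP pose, the force and the opening at its end, in the units of the state.
- robot.get_obs(): the state, without advancing time (a new reading comes with each control period).
- robot.camera(name): name is "scene" or "top" or "wrist"; returns a dict with "color" (400x640x3 uint8, red, green, blue), "z_map" (400x640 float32, m along the optical axis (not along the pixel's ray), 0 where there is no reading), "intrinsics" (3x3 intrinsics, pixels), "distortion" ([k1, k2, p1, p2, k3] as OpenCV has them; the pictures are not rectified), "R" (3x3) and "t" (3): a world point X has camera coordinates R X + t; the wrist camera has in their place "tool_from_camera" (4x4, takes a point from camera to tool coordinates, whose origin is the TCP and whose axes are the flange's). Camera axes: x right, y down, z forward; pixel columns grow to the right and rows downward; lengths in m; the calibration is good to about 2 mm. A picture is of the moment at which its call begins: read the wrist's pose just before it.
- robot.hand_in(): hands the job in, once; it reports no verdict.
Trained networks look in the newest picture that a camera, given by its name, has taken for a name from the list of things; names that differ only in an ending like _2 or _b are one class to them, and where a whole thing is asked for, a point or a joint stands for the part that bears it (a point fixed in the world has none). Each returns a list of dicts, best first, with "p" (0 to 1); they miss things now and then, are a little off and sometimes report something else, mostly with a low value. They report only what shows in the picture. A call takes as long as a camera call.
- robot.outline_of(label, camera): "pixels" (400x640 bool, what is visible of it) and "xy" ([column, row] in pixels, amid what is visible of it).
- robot.tip_of(label, camera): "xy" ([column, row] in pixels: a listed point, or the origin of a listed thing).
The state is a dict: "time": time; "q": joint angles; "joint_velocities": joint speeds; "joint_torque": joint torques, N m; "position": TCP position; "tool_rot": TCP orientation; "ft_force": force on the tool from outside, world axes, zero at the start; "moment": the same for the moment, N m; "grip_width": finger opening in m.
Only numpy, scipy, OpenCV 4.12 (cv2) and the standard library are available. Lean on these libraries where they do the work, as an engineer would, in place of code of your own. Each camera call takes 0.05 s, during which the arm holds its last target.

## Task

A belt pulley stands off-centre round the upright spindle, ready for a run-out check. From the sloping rack take the centring cone that fits the pulley's bore (the middle-sized taper), lower it square over the spindle, nose down, and nest it lightly in the bore so that it draws the pulley into the centre; do not let it fall down the spindle or press it hard, or it will wedge. Let go of it there, and leave the other two cones on their pegs and the caliper where it lies.

Things in the scene. Friction and masses are not known exactly. Their poses are not given: they have to be found in the camera images.
- cone_medium_mid (a point): The cone to use: steel, 74 mm tall, 0.36 kg, bored 16 mm right through. From the nose up: taper 24 mm wide at 0 to 52 mm at 38, land 52 mm wide to 42, then a straight grip 36 mm wide from 42 to 74 (hold it here). Point on the axis half-way up; z axis from nose to grip. Starts nose down on any one of the rack's pegs, axis 30 to 34 degrees from vertical, grip towards the rack's front.
- cone_small_mid (a point): A slimmer cone of the same build and height (taper 21 to 34 mm, grip 36 mm): too small, it would drop through the pulley's bore. Point on its axis half-way up, z axis from nose to grip. Stays on its rack peg.
- cone_large_mid (a point): A stouter cone of the same build and height (taper 44 to 60 mm, grip 36 mm): too large to enter the bore. Point on its axis half-way up, z axis from nose to grip. Stays on its rack peg.
- rack: Fixed grey sheet-steel rack, 270 mm long (y), 87 mm deep (x), deck sloping at 30 degrees from 26 mm high at the front (-x, robot side) to 76 mm at the back. Three pegs, 14 mm wide, 40 mm long, stand square on the deck (leaning 30 degrees towards -x) at y = -80, 0 and 80 mm, feet at x = 0, z = 51 mm. Origin at desk level under the deck's middle.
- spindle_face (a point): Fixed run-out spindle: round grey foot 140 mm wide under a flat steel face plate 108 mm wide, its top 45 mm above the desk. From its middle stands a vertical round spindle, 14 mm in diameter, reaching 100 mm above the face plate, the last 10 mm rounded like a bullet. The point is the centre of the face plate's top, at the spindle's foot; z up.
- pulley_mid (a point): Loose aluminium V-belt pulley, flat on the face plate round the spindle: 96 mm wide, 30 mm thick, straight 40 mm bore, 0.35 kg, oiled, slides easily. Point: bore centre half-way up. Starts 4 to 6 mm off the spindle's axis. Once centred with the right cone nested, the cone's nose is about 8 mm and its middle 45 mm above the face plate, and the spindle stands 18 mm out of the cone's top.
- caliper: Digital caliper, 72 x 232 x 12 mm, lying on the desk in front of the rack; a bystander. Origin under its middle.

How it is judged:
At the end, for the whole second after the job is handed in: The middle-sized cone stands nose down on the spindle (within 3 mm of its axis, upright within 3 degrees), its middle 40 to 50 mm above the face plate; the pulley lies flat with its bore within 2.5 mm of the axis; both are at rest and released (horizontal distance between pulley_mid and spindle_face below 0.0025 m and horizontal distance between cone_medium_mid and spindle_face below 0.003 m and z of cone_medium_mid in the frame of spindle_face between 0.04 and 0.05 m and angle between cone_medium_mid's own z axis and vertical below 0.06 rad and z of pulley_mid in the frame of spindle_face below 0.018 m and angle between pulley_mid's own z axis and vertical below 0.05 rad and linear speed of each of cone_medium, pulley below 0.02 m/s); the robot touches nothing.
It fails at once if the cone is pressed or dropped hard into the pulley (over 40 N) (contact force between cone_medium and pulley above 40 N).
It fails at once if the cone is let fall down the spindle (over 0.5 m/s on it) (horizontal distance between cone_medium_mid and spindle_face below 0.01 m and z of cone_medium_mid in the frame of spindle_face below 0.13 m and linear speed of cone_medium above 0.5 m/s).
It fails at once if one of the other two cones is taken or knocked from where it stood (over 20 mm) (distance of any of cone_small_mid, cone_large_mid from where it was at the start of the episode above 0.02 m).
It fails at once if the caliper on the desk is pushed aside (over 30 mm) (distance of caliper from where it was at the start of the episode above 0.03 m).
It also fails if it takes over 45 s, if anything falls off the work surface, if the arm or the gripper's body presses on something with over 40 N, if the wrist force passes 120 N, or if a joint passes its speed limit or range.

## Working session

There is one attempt and no reset: what is moved stays moved. The work goes in short steps, Python scripts to look and compute and a tool call to move; the robot and the scene stay as the last step left them, time stands still between calls to the robot, and variables do not carry over. Pictures are saved under pics/ and viewed, and the job is handed in when it is done.

Besides the shell and the picture viewer there is one more tool, called as name(argument=value, ...) on one line, values as JSON. send_rows: Moves the arm, as the interface text tells. Its arguments: {"type":"object","properties":{"deltas":{"type":"array","items":{"type":"object","properties":{"tx":{"type":"number"},"ty":{"type":"number"},"tz":{"type":"number"},"rx":{"type":"number"},"ry":{"type":"number"},"rz":{"type":"number"}}}},"claw":{"type":"number"},"squeeze":{"type":"number"}},"required":["deltas"]}

```bash
mkdir -p pics; ls; cat > h.py <<'E'
import numpy as np, cv2
from rig import robot
from scipy.spatial.transform import Rotation as Ro
def save(c,n,marks=()):
    im=c["color"][:,:,::-1].copy()
    for m in marks: cv2.circle(im,(int(m[0]),int(m[1])),3,(0,0,255),1)
    cv2.imwrite("pics/%s.png"%n,im)
def pose(c,o=None):
    if "R" in c and c["R"] is not None: return np.array(c["R"]).T, -np.array(c["R"]).T@np.array(c["t"])
    T=np.array(c["tool_from_camera"]); R=Ro.from_quat(o["tool_rot"]).as_matrix()
    return R@T[:3,:3], R@T[:3,3]+np.array(o["position"])
def ray(c,uv):
    u=cv2.undistortPoints(np.array(uv,float).reshape(-1,1,2),np.array(c["intrinsics"]),np.array(c["distortion"]))[:,0]
    return np.c_[u,np.ones(len(u))]
def cloud(c,mask,o=None):
    v,u=np.nonzero(mask&(c["z_map"]>0)); z=c["z_map"][v,u]
    P=ray(c,np.c_[u,v])*z[:,None]; R,t=pose(c,o); return P@R.T+t
def onplane(c,uv,z,o=None):
    R,t=pose(c,o); d=ray(c,uv)@R.T; return t+d*((z-t[2])/d[:,2])[:,None]
def proj(c,X,o=None):
    R,t=pose(c,o); Rc=R.T; tc=-R.T@t
    return cv2.projectPoints(np.array(X,float).reshape(-1,1,3),cv2.Rodrigues(Rc)[0],tc,np.array(c["intrinsics"]),np.array(c["distortion"]))[0][:,0]
E
python3 - <<'E'
from h import *
np.set_printoptions(precision=4,suppress=True)
print(robot.get_obs())
for n in ["scene","top"]:
    c=robot.camera(n); mk=[]
    R,t=pose(c); print(n,t)
    for l in ["cone_medium_mid","cone_small_mid","cone_large_mid","rack","spindle_face","pulley_mid","caliper"]:
        r=robot.tip_of(l,n)
        for k in r[:2]: print(l,np.round(k["xy"],1),round(k["p"],2)); mk.append(k["xy"])
        r=robot.outline_of(l,n)
        for k in r[:2]:
            P=cloud(c,k["pixels"]); print("   outl",np.round(k["xy"],1),round(k["p"],2),k["pixels"].sum(),np.median(P,0),P.min(0),P.max(0))
    save(c,n,mk)
E
```

```text
pics
{'time': 0.0, 'q': array([-1.2895,  0.5284,  1.4339,  0.    ,  1.1814, -0.1785]), 'joint_velocities': array([ 0.0008,  0.0002,  0.0005, -0.0021,  0.0011, -0.0009]), 'joint_torque': array([  0.0002, -44.0042, -17.6598,   0.0634,   0.0585,  -0.0002]), 'position': array([ 0.2772, -0.5593,  0.2216]), 'tool_rot': array([ 0.9737,  0.2279, -0.    , -0.0011]), 'ft_force': array([-1.1247, -0.7815,  0.0268]), 'moment': array([0.0118, 0.0389, 0.0516]), 'grip_width': 0.08702388805409265}
scene [0.1919 0.5188 0.7539]
   outl [258.3 209.5] 0.75 471 [0.5554 0.1513 0.1008] [ 0.5331  0.051  -0.0007] [0.6328 0.1694 0.1243]
cone_small_mid [241.8 235.5] 0.59
cone_small_mid [223.8 267.3] 0.49
   outl [241.8 235.6] 0.91 378 [0.541  0.2295 0.1086] [0.519  0.1706 0.0403] [0.5864 0.2401 0.1238]
cone_large_mid [225.8 267. ] 0.73
   outl [220.7 265.8] 0.81 678 [0.5289 0.3083 0.0985] [0.5052 0.2744 0.0359] [0.5832 0.3301 0.1243]
rack [237.6 250.5] 0.59
   outl [230.1 251.9] 0.86 4311 [0.5621 0.2512 0.0505] [ 0.5062  0.0672 -0.0017] [0.6801 0.3659 0.1227]
spindle_face [347.6 165.7] 0.87
   outl [346.3 181.1
[... 796 characters left out ...]
004 0.0984] [0.506  0.2751 0.0292] [0.5752 0.3328 0.1246]
rack [267.3 168.9] 0.98
   outl [269.3 159.4] 0.97 3019 [0.5797 0.2167 0.0573] [ 0.5073  0.0886 -0.001 ] [0.6357 0.3661 0.1056]
spindle_face [402.4 195.1] 0.66
   outl [398.4 211.7] 0.79 1160 [ 0.4598 -0.1131  0.0176] [ 0.4135 -0.1956 -0.0031] [ 0.5471 -0.0552  0.1478]
pulley_mid [404.8 192.8] 0.64
   outl [397.6 197.2] 0.81 1010 [ 0.4841 -0.1205  0.0736] [ 0.4392 -0.1691  0.0445] [ 0.5342 -0.0759  0.0817]
caliper [290.2 239. ] 0.72
   outl [274.3 234.5] 0.8 938 [0.3948 0.2043 0.0096] [ 0.345   0.0484 -0.0071] [0.4121 0.2789 0.0205]
   outl [267.2 160.3] 0.74 3029 [0.5797 0.2169 0.0573] [ 0.5066  0.0886 -0.0005] [0.6357 0.3661 0.1093]
```

View pics/scene.png

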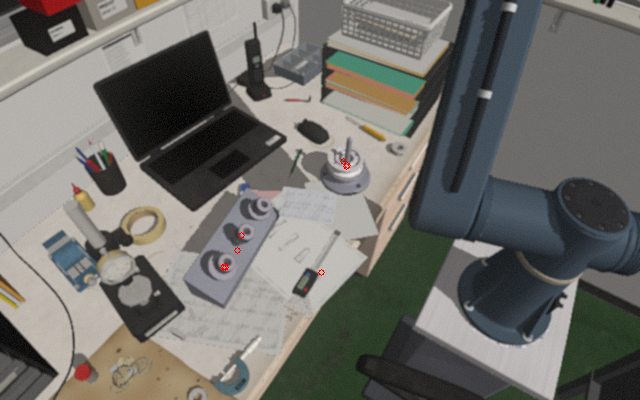

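View pics/top.png

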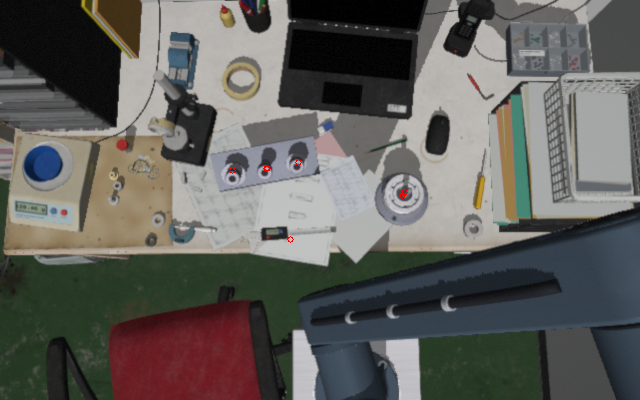

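The scene picture shows the rack with its three cones at about (258,209), (242,235) and (221,266), with the caliper in front of it. The pulley and spindle are at (346,165). In the top view the medium cone is on the right-hand peg at (298,162) and the spindle is at (402,195). I'll get closer with the wrist camera.

```bash
cat >> h.py <<'E'
def Rt(axis_down,jaw):
    z=np.array(axis_down,float); z/=np.linalg.norm(z); y=np.array(jaw,float); y-=z*(y@z); y/=np.linalg.norm(y)
    return np.c_[np.cross(y,z),y,z]
def delta(p,R,o=None):
    o=o or robot.get_obs(); R0=Ro.from_quat(o["tool_rot"]).as_matrix()
    d=R0.T@(np.array(p)-o["position"])*100; r=Ro.from_matrix(R0.T@R).as_rotvec()
    print("t cm",np.round(d,2),"r",np.round(r,3),"dist",round(np.linalg.norm(d),1),"rot deg",round(np.degrees(np.linalg.norm(r)),1))
E
python3 - <<'E'
from h import *
np.set_printoptions(precision=4,suppress=True)
c=robot.camera("wrist"); print(c["tool_from_camera"],c["intrinsics"]); save(c,"w0")
th=np.radians(10)
delta([0.40,-0.14,0.30],Rt([0,0,-1],[0.17,-.985,0]))
E
```

```text
[[ 0.0001 -0.9556 -0.2947  0.0803]
 [ 1.      0.      0.0003 -0.0005]
 [-0.0003 -0.2947  0.9556 -0.1618]
 [ 0.      0.      0.      1.    ]] [[279.8234   0.     314.6952]
 [  0.     279.8234 205.0409]
 [  0.       0.       1.    ]]
t cm [ 29.63 -32.2   -7.74] r [-0.    -0.     0.289] dist 44.4 rot deg 16.5
```

View pics/w0.png

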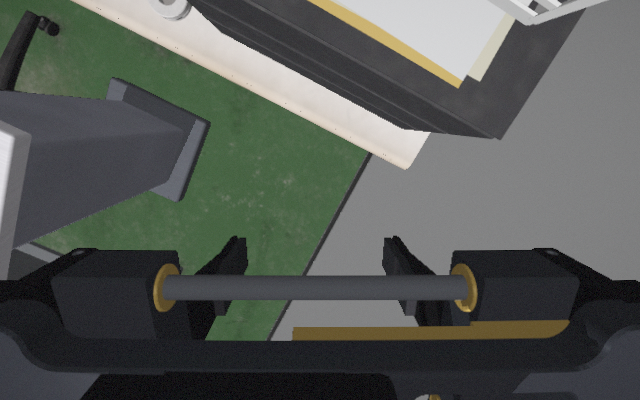

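The wrist picture shows only the desk edge and the stack of trays at top right. Tool +x is up in the image. I'll move in over the spindle.

send_rows(deltas=[{"tx":3,"ty":-1,"tz":-4},{"tx":5,"ty":-4,"tz":-7.7,"rz":0.1},{"tx":8,"ty":-7,"tz":-7.7,"rz":0.2},{"tx":11,"ty":-10,"tz":-7.7,"rz":0.29},{"tx":13.5,"ty":-13,"tz":-7.7,"rz":0.29}])

```text
schema error: expected keys tx, ty, tz, rx, ry, rz
```

```bash
python3 - <<'E'
from h import *
o=robot.get_obs();print(o["time"],o["position"],o["tool_rot"])
delta([0.41,-0.14,0.30],Rt([0,0,-1],[0.17,-.985,0]))
E
```

```text
1.55 [ 0.27736137 -0.56003266  0.22254146] [ 9.73696086e-01  2.27850680e-01  1.03474508e-05 -2.50440813e-05]
t cm [ 30.52 -31.76  -7.74] r [-0.    -0.     0.289] dist 44.7 rot deg 16.5
```

send_rows(deltas=[{"tx":2,"ty":-1,"tz":-3,"rx":0,"ry":0,"rz":0.05},{"tx":5,"ty":-3,"tz":-5,"rx":0,"ry":0,"rz":0.1},{"tx":8,"ty":-5,"tz":-7.7,"rx":0,"ry":0,"rz":0.2},{"tx":11,"ty":-8,"tz":-7.7,"rx":0,"ry":0,"rz":0.29},{"tx":13.5,"ty":-11,"tz":-7.7,"rx":0,"ry":0,"rz":0.29}])

```text
time: 1.97
position: [0.3509, -0.4027, 0.3017]
tool_rot: [0.997, 0.083, 0.001, 0.003]
ft_force: [0.6, -0.7, -0.4]
grip_width: 0.0874
```

```bash
python3 - <<'E'
from h import *
o=robot.get_obs();print(o["time"],o["position"],o["tool_rot"])
delta([0.41,-0.14,0.30],Rt([0,0,-1],[0.17,-.985,0]))
E
```

```text
1.9667 [ 0.35094962 -0.40266537  0.30168891] [0.99655362 0.08289708 0.00149814 0.00259007]
t cm [ 10.16 -24.93   0.06] r [ 0.005 -0.003 -0.005] dist 26.9 rot deg 0.4
```

send_rows(deltas=[{"tx":10,"ty":-25,"tz":0,"rx":0,"ry":0,"rz":0},{"tx":10,"ty":-25,"tz":0,"rx":0,"ry":0,"rz":0},{"tx":10,"ty":-25,"tz":0,"rx":0,"ry":0,"rz":0},{"tx":10,"ty":-25,"tz":0,"rx":0,"ry":0,"rz":0},{"tx":10,"ty":-25,"tz":0,"rx":0,"ry":0,"rz":0}])

```text
time: 2.38
position: [0.3929, -0.1967, 0.2998]
tool_rot: [0.996, 0.084, 0.0, 0.0]
ft_force: [0.5, -0.4, -0.0]
grip_width: 0.0865
```

send_rows(deltas=[{"tx":0,"ty":-4,"tz":0,"rx":0,"ry":0,"rz":0},{"tx":0,"ty":-4,"tz":0,"rx":0,"ry":0,"rz":0},{"tx":0,"ty":-4,"tz":0,"rx":0,"ry":0,"rz":0}])

```text
time: 2.63
position: [0.3857, -0.1573, 0.2998]
tool_rot: [0.996, 0.087, 0.0, 0.0]
ft_force: [-0.2, -0.9, 0.5]
grip_width: 0.0873
```

```bash
python3 - <<'E'
from h import *
np.set_printoptions(precision=4,suppress=True)
o=robot.get_obs();print(o["time"],o["position"],o["tool_rot"])
c=robot.camera("wrist"); np.savez("w1.npz",o=o,c=c,allow_pickle=True); mk=[]
for l in ["spindle_face","pulley_mid"]:
    for k in robot.tip_of(l,"wrist")[:2]:
        print(l,k["xy"],k["p"],onplane(c,[k["xy"]],.045 if l[0]=='s' else .06,o)); mk.append(k["xy"])
save(c,"w1",mk)
E
```

```text
2.6333 [ 0.3857 -0.1573  0.2998] [0.9962 0.0867 0.0001 0.0002]
spindle_face [305.1, 102.7] 0.77 [[ 0.4841 -0.1264  0.045 ]]
spindle_face [304.3, 98.5] 0.4 [[ 0.4894 -0.1243  0.045 ]]
pulley_mid [303.1, 99.9] 0.94 [[ 0.4864 -0.1237  0.06  ]]
```

View pics/w1.png

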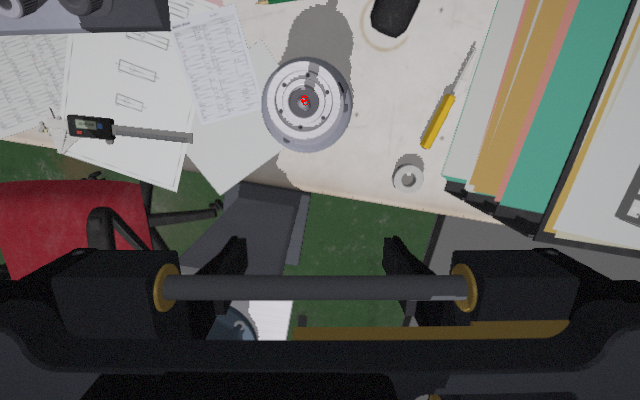

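The wrist view shows the pulley and spindle at about (305,103) and the medium cone at top left. I'll refine the spindle axis from the depth maps.

```bash
python3 - <<'E'
from h import *
from scipy.optimize import least_squares
np.set_printoptions(precision=4,suppress=True)
d=np.load("w1.npz",allow_pickle=True); o=d["o"].item(); cw=d["c"].item()
for n in ["wrist","top","scene"]:
    c=cw if n=="wrist" else robot.camera(n)
    P=cloud(c,c["z_map"]>0,o if n=="wrist" else None)
    r=np.hypot(P[:,0]-.487,P[:,1]+.124)
    S=P[(r<.03)&(P[:,2]>.095)&(P[:,2]<.16)]
    print(n,len(S),S.mean(0),S.min(0),S.max(0))
    Q=P[(r<.055)&(P[:,2]>.068)&(P[:,2]<.085)]
    print("  pulley top z",np.median(Q[:,2]),len(Q),Q[:,:2].min(0),Q[:,:2].max(0),(Q[:,:2].min(0)+Q[:,:2].max(0))/2)
    F=P[(r<.085)&(P[:,2]>.012)&(P[:,2]<.05)]
    print("  foot",len(F),F.min(0),F.max(0),(F.min(0)+F.max(0))/2, np.percentile(F[:,2],[10,50,90]))
    # side of spindle fit w/ vertical cylinder
    if len(S)>8:
        f=lambda p:np.hypot(S[:,0]-p[0],S[:,1]-p[1])-.007*np.clip((np.sqrt(np.clip(1-np.clip((S[:,2]-.135)/.01,0,1)**2,0,1))),.05,1)
        print("  fit",least_squares(f,S[:,:2].mean(0),loss="soft_l1",f_scale=.002).x)
E
```

```text
wrist 152 [ 0.48   -0.1279  0.1387] [ 0.4736 -0.1341  0.0952] [ 0.4875 -0.1208  0.1461]
  pulley top z 0.07370863357353097 3719 [ 0.4361 -0.1724] [ 0.5327 -0.0765] [ 0.4844 -0.1245]
  foot 2560 [ 0.4125 -0.1946  0.012 ] [ 0.5478 -0.0587  0.0499] [ 0.4801 -0.1266  0.031 ] [0.013  0.0158 0.0453]
  fit [ 0.4807 -0.1272]
top 50 [ 0.4803 -0.1232  0.1309] [ 0.4753 -0.13    0.0955] [ 0.4878 -0.1176  0.1484]
  pulley top z 0.07418289306138226 762 [ 0.4423 -0.1693] [ 0.5335 -0.0755] [ 0.4879 -0.1224]
  foot 679 [ 0.4133 -0.1931  0.012 ] [ 0.5515 -0.0565  0.05  ] [ 0.4824 -0.1248  0.031 ] [0.0131 0.0175 0.0464]
  fit [ 0.4825 -0.1253]
scene 92 [ 0.4805 -0.1238  0.1243] [ 0.475  -0.1317  0.0955] [ 0.4882 -0.12    0.1481]
  pulley top z 0.07532439410122149 665 [ 0.4378 -0.1754] [ 0.5324 -0.0767] [ 0.4851 -0.126 ]
  foot 858 [ 0.4119 -0.1804  0.012 ] [ 0.5501 -0.0565  0.0498] [ 0.481  -0.1185  0.0309] [0.0143 0.0184 0.0467]
  fit [ 0.4825 -0.1279]
```

```bash
python3 - <<'E'
from h import *
np.set_printoptions(precision=4,suppress=True)
c=robot.camera("top")
M=onplane(c,[[298.5,162.5],[266.5,168.5],[232.8,170.4]],.083); print(M)
P=cloud(c,c["z_map"]>0)
b=P[(P[:,0]>.47)&(P[:,0]<.68)&(P[:,1]>.05)&(P[:,1]<.40)&(P[:,2]>.02)&(P[:,2]<.085)]
# ransac deck plane
rng=np.random.default_rng(0);best=0
for _ in range(800):
    q=b[rng.choice(len(b),3,False)];n=np.cross(q[1]-q[0],q[2]-q[0]);L=np.linalg.norm(n)
    if L<1e-5: continue
    n/=L; n*=np.sign(n[2])
    if not .8<n[2]<.93: continue
    i=abs((b-q[0])@n)<.003
    if i.sum()>best: best=i.sum();I=i
q=b[I];m=q.mean(0);n=np.linalg.svd(q-m)[2][2];n*=np.sign(n[2])
print(len(b),best,m,n,"tilt",np.degrees(np.arccos(n[2])),"yaw",np.degrees(np.arctan2(-n[1],-n[0])))
h=cv2.convexHull(q[:,:2].astype(np.float32)); print(cv2.minAreaRect(q[:,:2].astype(np.float32)))
# foot line z=.051 on plane
E
```

```text
[[0.5639 0.1388 0.083 ]
 [0.5495 0.2192 0.083 ]
 [0.5457 0.304  0.083 ]]
3382 2300 [0.5777 0.2236 0.0545] [-0.4883 -0.0846  0.8686] tilt 29.7051206481468 yaw 9.831999955241281
((0.5724220275878906, 0.22811341285705566), (0.08821892738342285, 0.26958829164505005), 9.881543159484863)
```

```bash
python3 - <<'E'
from h import *
n=np.array([-.49,-.085,.867])
delta([.505,.135,.196],Rt(-n,[.171,-.985,0]))
E
```

```text
t cm [ 16.63 -27.17  10.34] r [ 0.001  0.521 -0.004] dist 33.5 rot deg 29.8
```

send_rows(deltas=[{"tx":2,"ty":-4,"tz":0,"rx":0,"ry":0.1,"rz":0},{"tx":4,"ty":-8,"tz":1,"rx":0,"ry":0.2,"rz":0},{"tx":6,"ty":-11.5,"tz":2,"rx":0,"ry":0.3,"rz":0},{"tx":8,"ty":-15,"tz":3,"rx":0,"ry":0.4,"rz":0},{"tx":10,"ty":-18,"tz":4,"rx":0,"ry":0.5,"rz":0}])

```text
time: 3.35
position: [0.454, 0.0326, 0.2611]
tool_rot: [0.965, 0.08, 0.25, -0.02]
ft_force: [2.3, 2.1, 0.1]
grip_width: 0.0869
```

```bash
python3 - <<'E'
from h import *
n=np.array([-.49,-.085,.867])
delta([.505,.135,.196],Rt(-n,[.171,-.985,0]))
E
```

```text
t cm [ 2.73 -9.27  8.93] r [ 0.004  0.015 -0.005] dist 13.2 rot deg 0.9
```

send_rows(deltas=[{"tx":1,"ty":-3,"tz":2,"rx":0,"ry":0.015,"rz":0},{"tx":2,"ty":-6,"tz":5,"rx":0,"ry":0.015,"rz":0},{"tx":2.7,"ty":-9,"tz":8,"rx":0,"ry":0.015,"rz":0},{"tx":2.7,"ty":-9,"tz":8.5,"rx":0,"ry":0.015,"rz":0},{"tx":2.7,"ty":-9,"tz":8.5,"rx":0,"ry":0.015,"rz":0}])

```text
time: 3.77
position: [0.5018, 0.1338, 0.1963]
tool_rot: [0.964, 0.084, 0.252, -0.022]
ft_force: [-0.1, -0.9, 0.4]
grip_width: 0.0869
```

```bash
python3 - <<'E'
from h import *
np.set_printoptions(precision=4,suppress=True)
o=robot.get_obs();print(o["time"],o["position"],o["tool_rot"])
c=robot.camera("wrist"); np.savez("w2.npz",o=o,c=c)
for l in ["cone_medium_mid","cone_small_mid","cone_large_mid"]:
    for k in robot.outline_of(l,"wrist")[:2]:
        print(l,k["xy"],k["p"],k["pixels"].sum())
save(c,"w2")
n=np.array([-.49,-.085,.867]);n/=np.linalg.norm(n);f=np.array([.586,.149,.051])
# points in cone frame
P=cloud(c,c["z_map"]>0,o); s=(P-f)@n; Q=P[(s>.069)&(s<.08)&(np.linalg.norm(P-f-s[:,None]*n,axis=1)<.035)]
s=(Q-f)@n; print("top face",len(Q),Q.mean(0),np.percentile(s,[10,50,90])); 
Q0=Q.mean(0);w=np.linalg.svd(Q-Q0)[2][2]; w*=np.sign(w[2]); print("normal",w,np.degrees(np.arccos(w[2])), "off-axis", (Q0-f)-((Q0-f)@n)*n)
E
```

```text
3.7667 [0.5018 0.1338 0.1963] [ 0.9639  0.0836  0.2518 -0.0221]
cone_medium_mid [317.5, 196.2] 0.85 1942
cone_small_mid [235.8, 201.8] 0.79 1391
cone_large_mid [168.5, 198.4] 0.59 2944
top face 892 [0.5472 0.141  0.1137] [0.0724 0.0744 0.0754]
normal [-0.4793 -0.0806  0.874 ] 29.077090467445956 off-axis [-0.0025 -0.0017 -0.0016]
```

View pics/w2.png

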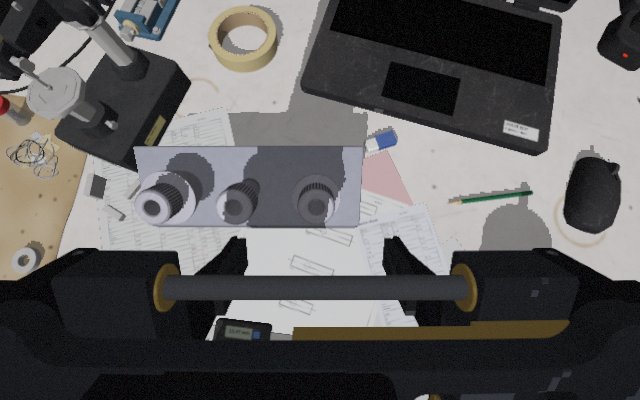

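The wrist view shows all three cones: large at (155,205), small at (236,202) and medium at (317,203), between the fingers. I'll fit the medium cone's axis with its known profile.

```bash
cat >> h.py <<'E'
from scipy.optimize import least_squares
prof=np.array([[.008,0],[.012,0],[.026,.038],[.026,.042],[.018,.042],[.018,.074],[.008,.074]])
def sd(r,s,prof=prof):
    p=np.c_[r,s];best=np.full(len(p),9.)
    for a,b in zip(prof[:-1],prof[1:]):
        d=b-a;t=np.clip(((p-a)@d)/(d@d),0,1);best=np.minimum(best,np.linalg.norm(p-a-t[:,None]*d,axis=1))
    return best
def fitcone(P,nose0,n0):
    e1=np.cross(n0,[0,1,0]);e1/=np.linalg.norm(e1);e2=np.cross(n0,e1)
    def un(x):
        n=n0+x[0]*e1+x[1]*e2;n=n/np.linalg.norm(n);return nose0+x[2]*e1+x[3]*e2+x[4]*n0,n
    def f(x):
        b,n=un(x);d=P-b;s=d@n;r=np.linalg.norm(d-s[:,None]*n,axis=1);return sd(r,s)
    R=least_squares(f,np.zeros(5),loss="soft_l1",f_scale=.0015)
    b,n=un(R.x);return b,n,np.median(f(R.x))
E
python3 - <<'E'
from h import *
np.set_printoptions(precision=4,suppress=True)
d=np.load("w2.npz",allow_pickle=True); o=d["o"].item(); cw=d["c"].item()
n=np.array([-.49,-.085,.867]);n/=np.linalg.norm(n);f=np.array([.586,.149,.051])
def sel(P):
    s=(P-f)@n;r=np.linalg.norm(P-f-s[:,None]*n,axis=1);return P[(s>.01)&(s<.08)&(r<.033)]
L=[]
for nme in ["wrist","top","scene"]:
    c=cw if nme=="wrist" else robot.camera(nme)
    P=sel(cloud(c,c["z_map"]>0,o if nme=="wrist" else None)); L.append(P)
    b,a,e=fitcone(P,f,n); print(nme,len(P),b,a,"tilt",np.degrees(np.arccos(a[2])),"at64",b+.064*a,e)
b,a,e=fitcone(np.vstack(L),f,n); print("all",b,a,"tilt",np.degrees(np.arccos(a[2])),"at64",b+.064*a,e)
E
```

```text
wrist 1879 [0.5845 0.1474 0.0505] [-0.5134 -0.0895  0.8535] tilt 31.409230990931558 at64 [0.5516 0.1417 0.1052] 0.0006151107923176684
top 337 [0.586  0.1493 0.0516] [-0.5073 -0.0957  0.8565] tilt 31.078567044247745 at64 [0.5535 0.1432 0.1064] 0.0012037452667073116
scene 438 [0.5847 0.147  0.0516] [-0.4985 -0.0843  0.8628] tilt 30.372084708778523 at64 [0.5527 0.1416 0.1068] 0.0006472469121834544
all [0.5848 0.1476 0.0508] [-0.5087 -0.0912  0.8561] tilt 31.11841190721157 at64 [0.5522 0.1418 0.1056] 0.0007994640033689416
```

```bash
python3 - <<'E'
from h import *
b=np.array([.5846,.1475,.0506]);a=np.array([-.5115,-.090,.8546])
R=Rt(-a,[.172,-.985,0]); delta(b+.090*a,R); delta(b+.046*a,R)
E
```

```text
t cm [-0.31 -0.25  8.13] r [ 0.004  0.029 -0.005] dist 8.1 rot deg 1.7
t cm [-0.18 -0.27 12.53] r [ 0.004  0.029 -0.005] dist 12.5 rot deg 1.7
```

send_rows(deltas=[{"tx":-0.3,"ty":-0.25,"tz":2,"rx":0.004,"ry":0.03,"rz":-0.005},{"tx":-0.3,"ty":-0.25,"tz":4,"rx":0.004,"ry":0.03,"rz":-0.005},{"tx":-0.3,"ty":-0.25,"tz":6,"rx":0.004,"ry":0.03,"rz":-0.005},{"tx":-0.3,"ty":-0.25,"tz":8,"rx":0.004,"ry":0.03,"rz":-0.005},{"tx":-0.3,"ty":-0.25,"tz":8,"rx":0.004,"ry":0.03,"rz":-0.005}], claw=5.8, squeeze=20)

```text
time: 4.48
position: [0.5288, 0.1438, 0.1552]
tool_rot: [0.958, 0.086, 0.273, -0.033]
ft_force: [0.5, 1.3, 0.7]
grip_width: 0.0624
```

```bash
python3 - <<'E'
from h import *
o=robot.get_obs()
c=robot.camera("wrist"); save(c,"w3")
b=np.array([.5846,.1475,.0506]);a=np.array([-.5115,-.090,.8546])
R=Rt(-a,[.172,-.985,0]); delta(b+.046*a,R)
P=cloud(c,c["z_map"]>0,o);s=(P-b)@a;r=np.linalg.norm(P-b-s[:,None]*a,axis=1);P=P[(s>.01)&(s<.08)&(r<.03)]
print(fitcone(P,b,a),len(P))
E
```

```text
t cm [-0.73  0.72  7.08] r [-0.019 -0.01  -0.   ] dist 7.2 rot deg 1.3
(array([0.58442581, 0.14744344, 0.05044689]), array([-0.51209268, -0.08763639,  0.85444774]), np.float64(0.0006070704065181728)) 2676
```

View pics/w3.png

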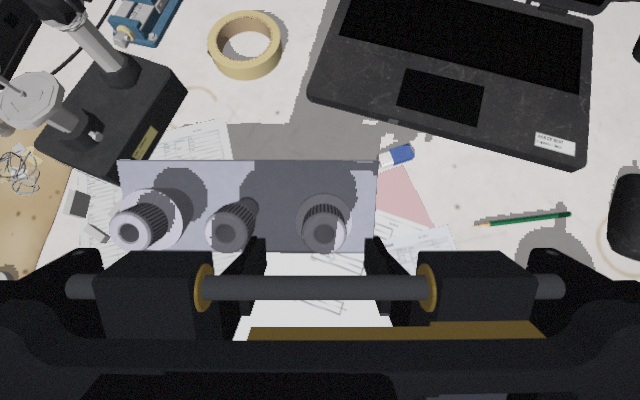

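```bash
python3 - <<'E'
from h import *
o=robot.get_obs();print(o["q"],o["position"],o["joint_velocities"])
E
```

```text
[-0.00298285  0.44748557  2.12045272  1.33193018  0.11569186  0.09070022] [0.52926122 0.14368146 0.15400648] [ 0.00049417 -0.02978593  0.00415275 -0.44284152  0.0154477   0.49174585]
```

send_rows(deltas=[{"tx":0,"ty":0,"tz":0,"rx":0,"ry":0,"rz":0},{"tx":0,"ty":0,"tz":0,"rx":0,"ry":0,"rz":0},{"tx":0,"ty":0,"tz":0,"rx":0,"ry":0,"rz":0}])

```text
time: 4.78
position: [0.528, 0.1447, 0.1553]
tool_rot: [0.958, 0.087, 0.273, -0.034]
ft_force: [0.7, -0.1, 0.0]
grip_width: 0.0579
```

```bash
python3 - <<'E'
from h import *
o=robot.get_obs();print(o["q"],o["position"],o["joint_velocities"])
b=np.array([.5845,.1475,.0505]);a=np.array([-.512,-.089,.8545])
R=Rt(-a,[.172,-.985,0]); delta(b+.090*a,R,o);delta(b+.046*a,R,o)
E
```

```text
[-1.31894055e-03  4.43632901e-01  2.12160709e+00  1.31049710e+00
  1.16742029e-01  1.10937011e-01] [0.52802803 0.14468444 0.15531297] [ 0.0067873  -0.0012138   0.00072236  0.01629438 -0.00174925 -0.01698343]
t cm [-0.68  0.75  2.85] r [-0.022 -0.01   0.002] dist 3.0 rot deg 1.4
t cm [-0.72  0.85  7.25] r [-0.022 -0.01   0.002] dist 7.3 rot deg 1.4
```

send_rows(deltas=[{"tx":-0.2,"ty":0.3,"tz":0.5,"rx":-0.008,"ry":-0.005,"rz":0},{"tx":-0.4,"ty":0.6,"tz":1.2,"rx":-0.015,"ry":-0.01,"rz":0},{"tx":-0.7,"ty":0.75,"tz":2.0,"rx":-0.022,"ry":-0.01,"rz":0},{"tx":-0.7,"ty":0.75,"tz":2.8,"rx":-0.022,"ry":-0.01,"rz":0},{"tx":-0.7,"ty":0.75,"tz":2.8,"rx":-0.022,"ry":-0.01,"rz":0}])

```text
time: 5.2
position: [0.5382, 0.1397, 0.127]
tool_rot: [0.959, 0.084, 0.269, -0.023]
ft_force: [-0.2, 0.2, -0.4]
grip_width: 0.0585
```

```bash
python3 - <<'E'
from h import *
o=robot.get_obs();print(o["q"],o["position"],o["joint_velocities"])
b=np.array([.5845,.1475,.0505]);a=np.array([-.512,-.089,.8545])
R=Rt(-a,[.172,-.985,0]); delta(b+.090*a,R,o);delta(b+.046*a,R,o)
E
```

```text
[ 0.00419785  0.51632556  2.11389203  1.88399641  0.09116919 -0.46111303] [0.53822977 0.1397179  0.12703363] [ 0.01015615  0.06604604 -0.01105559  0.58530852  0.00101345 -0.56663266]
t cm [ 0.03  0.03 -0.02] r [0.    0.001 0.002] dist 0.0 rot deg 0.1
t cm [0.03 0.03 4.38] r [0.    0.001 0.002] dist 4.4 rot deg 0.1
```

Converged. Now I'll advance along the axis, slowly because of the wrist singularity.

send_rows(deltas=[{"tx":0,"ty":0.02,"tz":0.8,"rx":0,"ry":0,"rz":0},{"tx":0,"ty":0.02,"tz":1.6,"rx":0,"ry":0,"rz":0},{"tx":0,"ty":0.02,"tz":2.4,"rx":0,"ry":0,"rz":0},{"tx":0,"ty":0.02,"tz":3,"rx":0,"ry":0,"rz":0},{"tx":0,"ty":0.02,"tz":3,"rx":0,"ry":0,"rz":0}])

```text
time: 5.62
position: [0.5538, 0.1423, 0.1012]
tool_rot: [0.959, 0.084, 0.268, -0.023]
ft_force: [-0.8, 0.1, -0.1]
grip_width: 0.058
```

```bash
python3 - <<'E'
from h import *
o=robot.get_obs();print(o["q"],o["position"],o["joint_velocities"])
c=robot.camera("wrist"); save(c,"w4")
b=np.array([.5845,.1475,.0505]);a=np.array([-.512,-.089,.8545])
R=Rt(-a,[.172,-.985,0]); delta(b+.046*a,R,o)
P=cloud(c,c["z_map"]>0,o);s=(P-b)@a;r=np.linalg.norm(P-b-s[:,None]*a,axis=1);P=P[(s>.01)&(s<.08)&(r<.026)]
print(fitcone(P,b,a),len(P))
E
```

```text
[ 0.01026256  0.58717431  2.09089506  2.30614628  0.11338041 -0.88007664] [0.55383006 0.14232011 0.1012217 ] [ 0.00061092 -0.02006439  0.01225266 -0.07690502 -0.00609092  0.08273258]
t cm [0.02 0.02 1.35] r [-0.     0.001  0.002] dist 1.3 rot deg 0.1
(array([0.58489295, 0.1473756 , 0.05046484]), array([-0.5202155 , -0.08969645,  0.84931171]), np.float64(0.000540537178008324)) 4336
```

View pics/w4.png

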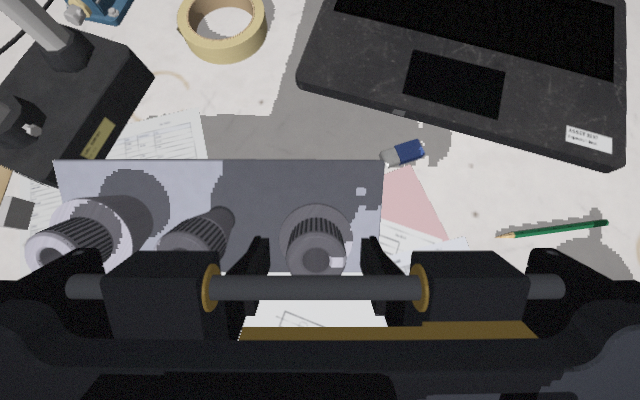

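The cone at (317,245) is centred between the fingers. I'll go the last 13 mm and close.

send_rows(deltas=[{"tx":0,"ty":0,"tz":0.6,"rx":0,"ry":0,"rz":0},{"tx":0,"ty":0,"tz":1.2,"rx":0,"ry":0,"rz":0},{"tx":0,"ty":0,"tz":1.3,"rx":0,"ry":0,"rz":0},{"tx":0,"ty":0,"tz":1.3,"rx":0,"ry":0,"rz":0}])

```text
time: 6.0
position: [0.5599, 0.1436, 0.0905]
tool_rot: [0.959, 0.084, 0.268, -0.023]
ft_force: [-0.7, -0.9, 0.6]
grip_width: 0.0582
```

send_rows(deltas=[{"tx":0,"ty":0,"tz":0,"rx":0,"ry":0,"rz":0},{"tx":0,"ty":0,"tz":0,"rx":0,"ry":0,"rz":0},{"tx":0,"ty":0,"tz":0,"rx":0,"ry":0,"rz":0},{"tx":0,"ty":0,"tz":0,"rx":0,"ry":0,"rz":0},{"tx":0,"ty":0,"tz":0,"rx":0,"ry":0,"rz":0}], claw=2.5, squeeze=25)

```text
time: 6.42
position: [0.5599, 0.1433, 0.0903]
tool_rot: [0.959, 0.084, 0.268, -0.023]
ft_force: [-0.8, -1.8, 2.2]
grip_width: 0.0374
```

send_rows(deltas=[{"tx":0,"ty":0,"tz":0,"rx":0,"ry":0,"rz":0},{"tx":0,"ty":0,"tz":0,"rx":0,"ry":0,"rz":0},{"tx":0,"ty":0,"tz":0,"rx":0,"ry":0,"rz":0}])

```text
time: 6.67
position: [0.5599, 0.1433, 0.0903]
tool_rot: [0.959, 0.084, 0.268, -0.023]
ft_force: [-1.7, -2.9, 4.8]
grip_width: 0.037
```

```bash
python3 - <<'E'
from h import *
o=robot.get_obs();print(o["q"],o["position"],o["grip_width"],o["ft_force"],o["moment"])
b=np.array([.5848,.1475,.0505]);a=np.array([-.515,-.089,.8525]);a/=np.linalg.norm(a)
c=robot.camera("wrist"); save(c,"w5")
R=Rt(-a,[.172,-.985,0]); delta(b+.046*a,R,o)
P=cloud(c,c["z_map"]>0,o);s=(P-b)@a;r=np.linalg.norm(P-b-s[:,None]*a,axis=1);P=P[(s>.01)&(s<.08)&(r<.026)]
print(fitcone(P,b,a),len(P))
E
```

```text
[ 0.01290647  0.6159289   2.08065285  2.42387049  0.12524689 -0.99627471] [0.55992797 0.14333396 0.0903019 ] 0.03700529542205491 [-1.6691645  -2.87539299  4.79120334] [-0.42882586  0.12798762 -0.2080938 ]
t cm [0.07 0.01 0.11] r [-0.     0.005  0.002] dist 0.1 rot deg 0.3
(array([0.58430606, 0.14722362, 0.0502358 ]), array([-0.50470386, -0.07903465,  0.85966711]), np.float64(0.0008081126820168524)) 4730
```

View pics/w5.png

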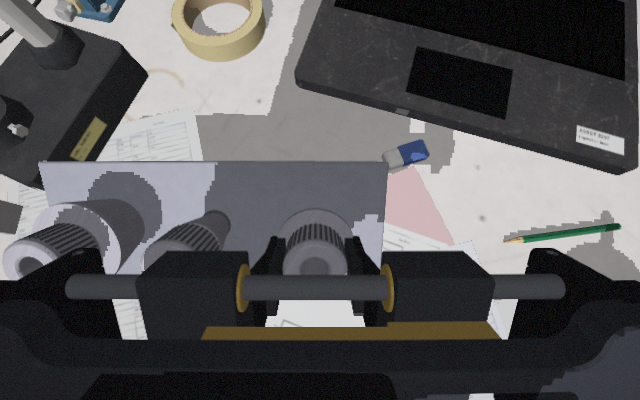

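The gripper is closed on the grip at (317,265), opening 37 mm. I'll squeeze harder and withdraw along the peg.

send_rows(deltas=[{"tx":0,"ty":0,"tz":0,"rx":0,"ry":0,"rz":0},{"tx":0,"ty":0,"tz":-0.4,"rx":0,"ry":0,"rz":0},{"tx":0,"ty":0,"tz":-1.0,"rx":0,"ry":0,"rz":0},{"tx":0,"ty":0,"tz":-1.7,"rx":0,"ry":0,"rz":0},{"tx":0,"ty":0,"tz":-2.4,"rx":0,"ry":0,"rz":0}], squeeze=45)

```text
time: 7.13
position: [0.5482, 0.1414, 0.1101]
tool_rot: [0.959, 0.084, 0.268, -0.023]
ft_force: [2.9, -1.6, -4.8]
grip_width: 0.0362
```

```bash
python3 - <<'E'
from h import *
o=robot.get_obs();print(o["q"],o["position"],o["grip_width"],o["ft_force"],o["moment"])
b=np.array([.5848,.1475,.0505]);a=np.array([-.512,-.089,.8545]);a/=np.linalg.norm(a)
R=Rt(-a,[.172,-.985,0]); delta(b+.110*a,R,o)
E
```

```text
[ 0.00810402  0.56274306  2.09927919  2.17537325  0.10363896 -0.75075835] [0.54819504 0.14144677 0.11010645] 0.03624931639109745 [ 2.87012549 -1.6057718  -4.84123657] [-0.13348908  0.17940867 -0.09642148]
t cm [ 0.07  0.03 -3.98] r [-0.001  0.002  0.002] dist 4.0 rot deg 0.2
```

send_rows(deltas=[{"tx":0,"ty":0,"tz":-0.7,"rx":0,"ry":0,"rz":0},{"tx":0,"ty":0,"tz":-1.4,"rx":0,"ry":0,"rz":0},{"tx":0,"ty":0,"tz":-2.1,"rx":0,"ry":0,"rz":0},{"tx":0,"ty":0,"tz":-2.8,"rx":0,"ry":0,"rz":0},{"tx":0,"ty":0,"tz":-3.4,"rx":0,"ry":0,"rz":0}])

```text
time: 7.55
position: [0.5288, 0.1388, 0.1386]
tool_rot: [0.96, 0.085, 0.267, -0.023]
ft_force: [-0.6, 0.6, -3.6]
grip_width: 0.0363
```

```bash
python3 - <<'E'
from h import *
o=robot.get_obs();print(o["q"],o["position"],o["grip_width"],o["ft_force"])
for n in ["scene","wrist"]:
  c=robot.camera(n); save(c,"s6"+n)
im=cv2.imread("pics/s6scene.png")[130:300,150:400]; cv2.imwrite("pics/s6c.png",cv2.resize(im,None,fx=3,fy=3))
E
```

```text
[ 8.77451837e-04  4.81140582e-01  2.12521447e+00  1.56999132e+00
  8.95381763e-02 -1.50024721e-01] [0.52879773 0.13877802 0.13862596] 0.03632802345287212 [-0.62922894  0.57738115 -3.60652519]
```

View pics/s6c.png

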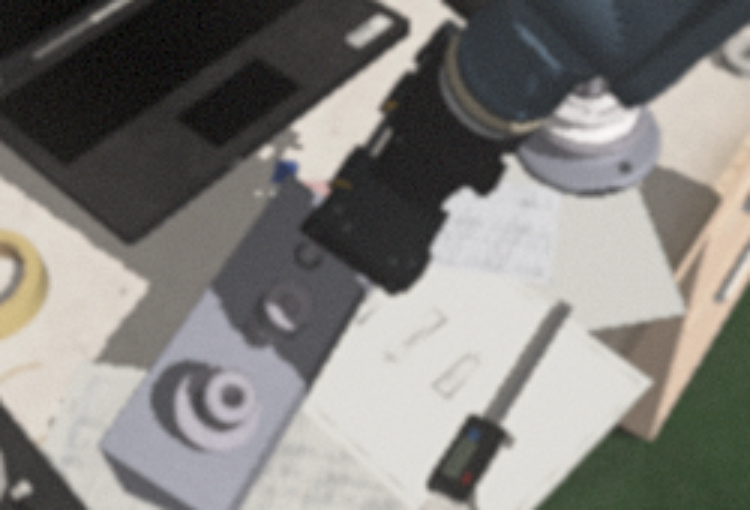

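The rack's right peg is empty and the other two cones are in place. The cone is in the gripper. I'll lift, turn it upright and carry it to the spindle.

```bash
python3 - <<'E'
from h import *
R=Rt([0,0,-1],[.171,-.985,0]); delta([.46,.10,.26],R); delta([.475,-.127,.25],R)
E
```

```text
t cm [ -0.15   2.62 -14.21] r [-0.    -0.543  0.005] dist 14.5 rot deg 31.1
t cm [ -2.84  25.23 -14.63] r [-0.    -0.543  0.005] dist 29.3 rot deg 31.1
```

send_rows(deltas=[{"tx":0,"ty":0,"tz":-2,"rx":0,"ry":-0.03,"rz":0},{"tx":0,"ty":0.5,"tz":-4.5,"rx":0,"ry":-0.1,"rz":0},{"tx":0,"ty":1,"tz":-7,"rx":0,"ry":-0.2,"rz":0},{"tx":0,"ty":1.8,"tz":-9.5,"rx":0,"ry":-0.3,"rz":0},{"tx":-0.2,"ty":2.6,"tz":-12,"rx":0,"ry":-0.4,"rz":0}])

```text
time: 8.07
position: [0.5183, 0.1588, 0.1783]
tool_rot: [0.965, 0.103, 0.234, -0.066]
ft_force: [0.7, 1.4, -4.3]
grip_width: 0.0366
```

```bash
python3 - <<'E'
from h import *
o=robot.get_obs();print(o["q"],o["position"],o["grip_width"])
R=Rt([0,0,-1],[.171,-.985,0]); delta([.46,.10,.26],R); delta([.475,-.127,.25],R)
E
```

```text
[-0.01534761  0.37873523  2.06128439  0.65525538  0.30392763  0.75377731] [0.51831754 0.15876928 0.17828764] 0.03655645636393716
t cm [ -2.26   3.72 -10.79] r [-0.093 -0.482  0.039] dist 11.6 rot deg 28.2
t cm [ -5.2   26.16 -13.24] r [-0.093 -0.482  0.039] dist 29.8 rot deg 28.2
```

send_rows(deltas=[{"tx":-1,"ty":2,"tz":-4,"rx":-0.09,"ry":-0.1,"rz":0.03},{"tx":-1.5,"ty":4,"tz":-7,"rx":-0.09,"ry":-0.2,"rz":0.03},{"tx":-2,"ty":6,"tz":-10,"rx":-0.09,"ry":-0.3,"rz":0.04},{"tx":-2.5,"ty":8,"tz":-11,"rx":-0.09,"ry":-0.4,"rz":0.04},{"tx":-3,"ty":10,"tz":-12,"rx":-0.09,"ry":-0.48,"rz":0.04}])

```text
time: 8.48
position: [0.4664, 0.053, 0.2572]
tool_rot: [0.996, 0.087, 0.029, -0.007]
ft_force: [1.7, 0.6, -5.2]
grip_width: 0.0364
```

```bash
python3 - <<'E'
from h import *
o=robot.get_obs();print(o["q"],o["position"],o["grip_width"])
R=Rt([0,0,-1],[.171,-.985,0]); delta([.475,-.127,.25],R)
E
```

```text
[-0.14390905  0.24647109  1.80516132  0.03185775  1.03785369  1.23683174] [0.46637244 0.05304486 0.25716991] 0.03635883048297866
t cm [-2.31 17.89  0.41] r [-0.01  -0.058  0.003] dist 18.0 rot deg 3.4
```

send_rows(deltas=[{"tx":-0.5,"ty":4,"tz":0,"rx":-0.01,"ry":-0.058,"rz":0},{"tx":-1,"ty":8,"tz":0,"rx":-0.01,"ry":-0.058,"rz":0},{"tx":-1.6,"ty":12,"tz":0.2,"rx":-0.01,"ry":-0.058,"rz":0},{"tx":-2.1,"ty":15.8,"tz":0.4,"rx":-0.01,"ry":-0.058,"rz":0},{"tx":-2.3,"ty":17.9,"tz":0.4,"rx":-0.01,"ry":-0.058,"rz":0}])

```text
time: 8.9
position: [0.4772, -0.131, 0.2482]
tool_rot: [0.996, 0.085, 0.003, 0.0]
ft_force: [0.8, 0.2, -3.3]
grip_width: 0.0364
```

send_rows(deltas=[{"tx":0,"ty":0,"tz":0,"rx":0,"ry":0,"rz":0},{"tx":0,"ty":0,"tz":0,"rx":0,"ry":0,"rz":0},{"tx":0,"ty":0,"tz":0,"rx":0,"ry":0,"rz":0}])

```text
time: 9.15
position: [0.4764, -0.1268, 0.2486]
tool_rot: [0.996, 0.086, 0.003, -0.001]
ft_force: [-0.5, 0.8, -4.0]
grip_width: 0.0367
```

```bash
python3 - <<'E'
from h import *
np.set_printoptions(precision=4,suppress=True)
o=robot.get_obs();print(o["q"],o["position"],o["tool_rot"],o["grip_width"],o["ft_force"])
R0=Ro.from_quat(o["tool_rot"]).as_matrix(); a=-R0[:,2]; b=o["position"]-.047*a
for n in ["wrist","scene","top"]:
  c=robot.camera(n); save(c,"s7"+n); np.savez("s7%s.npz"%n,c=c,o=o)
  P=cloud(c,c["z_map"]>0,o if n=="wrist" else None);
  s=(P-b)@a;r=np.linalg.norm(P-b-s[:,None]*a,axis=1);Q=P[(s>-.01)&(s<(.08 if n!="scene" else .045))&(r<.03)]
  if len(Q)>30: x=fitcone(Q,b,a);print(n,len(Q),x,"mid",x[0]+.037*x[1], "tilt tool", R0.T@x[1])
  S=P[(np.hypot(P[:,0]-.481,P[:,1]+.127)<.025)&(P[:,2]>.09)&(P[:,2]<.155)]
  if len(S)>5: print("  spindle",len(S),S.mean(0),S.min(0),S.max(0))
im=cv2.imread("pics/s7scene.png")[80:220,270:470]; cv2.imwrite("pics/s7c.png",cv2.resize(im,None,fx=3,fy=3))
E
```

```text
[-0.49    0.3139  1.728   0.0048  1.0956  0.9071] [ 0.4764 -0.1268  0.2486] [ 0.9963  0.0857  0.0029 -0.0007] 0.03672349666728872 [-0.5399  0.826  -3.9905]
wrist 5038 (array([ 0.4765, -0.1267,  0.2012]), array([0.0211, 0.0078, 0.9997]), np.float64(0.001001191429403938)) mid [ 0.4773 -0.1264  0.2382] tilt tool [ 0.028  -0.005  -0.9996]
  spindle 254 [ 0.4838 -0.1266  0.1297] [ 0.4745 -0.1335  0.0908] [ 0.4875 -0.1203  0.1461]
scene 214 (array([ 0.4779, -0.1281,  0.2032]), array([-0.0052, -0.0035,  1.    ]), np.float64(0.0005541125376229128)) mid [ 0.4777 -0.1283  0.2402] tilt tool [ 0.0001  0.0017 -1.    ]
  spindle 103 [ 0.4804 -0.1235  0.1211] [ 0.475  -0.1327  0.0903] [ 0.4889 -0.1188  0.1475]
```

View pics/s7c.png

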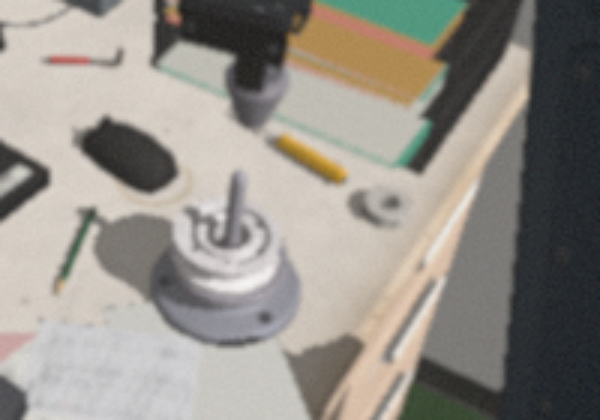

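View pics/s7wrist.png

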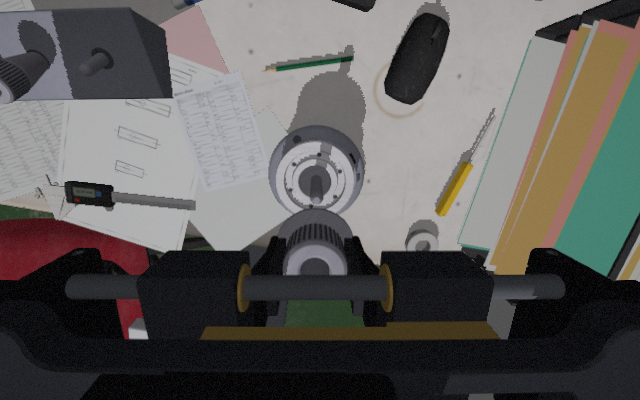

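The cone hangs upright above the spindle. In the wrist view the spindle tip is at (317,185) and the cone at (317,250). I'll refit spindle and cone in the same views to get the lateral offset.

```bash
cat > sp.py <<'E'
from h import *
sprof=np.array([[.007,.0],[.007,.135],[.0066,.138],[.0055,.141],[.003,.1442],[0.0,.145]])
def fitsp(P):
    S=P[(np.hypot(P[:,0]-.481,P[:,1]+.127)<.014)&(P[:,2]>.085)&(P[:,2]<.150)]
    f=lambda p: sd(np.hypot(S[:,0]-p[0],S[:,1]-p[1]),S[:,2]-p[2],sprof)
    R=least_squares(f,[.481,-.127,0],loss="soft_l1",f_scale=.001);return R.x,len(S),np.median(f(R.x))
E
python3 - <<'E'
from sp import *
np.set_printoptions(precision=4,suppress=True)
for n in ["w1","s7wrist","s7scene"]:
  d=np.load(n+".npz",allow_pickle=True); o=d["o"].item(); c=d["c"].item()
  P=cloud(c,c["z_map"]>0,o if "w" in n else None)
  print(n,fitsp(P))
  # foot plate circle: edge fit
  # cone bore-top hole in wrist
R=Rt([0,0,-1],[.171,-.985,0]); delta([.481,-.127,.215],R)
E
```

```text
w1 (array([ 0.4807, -0.1271,  0.0005]), 153, np.float64(0.00020558273687205667))
s7wrist (array([ 0.4804, -0.1272,  0.0005]), 263, np.float64(0.0001460604198277359))
s7scene (array([ 0.4823, -0.1278,  0.0029]), 109, np.float64(0.0006316597139072377))
t cm [0.37 0.11 3.43] r [ 0.002 -0.007  0.001] dist 3.5 rot deg 0.4
```

```bash
python3 - <<'E'
from h import *
R=Rt([0,0,-1],[.171,-.985,0]); delta([.4805,-.1272,.205],R)
E
```

```text
t cm [0.31 0.12 4.43] r [ 0.002 -0.007  0.001] dist 4.4 rot deg 0.4
```

send_rows(deltas=[{"tx":0.2,"ty":0.1,"tz":1,"rx":0.002,"ry":-0.007,"rz":0.001},{"tx":0.3,"ty":0.12,"tz":2,"rx":0.002,"ry":-0.007,"rz":0.001},{"tx":0.31,"ty":0.12,"tz":3.2,"rx":0.002,"ry":-0.007,"rz":0.001},{"tx":0.31,"ty":0.12,"tz":4.4,"rx":0.002,"ry":-0.007,"rz":0.001},{"tx":0.31,"ty":0.12,"tz":4.4,"rx":0.002,"ry":-0.007,"rz":0.001}])

```text
time: 9.72
position: [0.4791, -0.1275, 0.2027]
tool_rot: [0.996, 0.085, -0.002, -0.001]
ft_force: [-0.6, -0.7, -4.9]
grip_width: 0.0367
```

send_rows(deltas=[{"tx":0,"ty":0,"tz":0,"rx":0,"ry":0,"rz":0},{"tx":0,"ty":0,"tz":0,"rx":0,"ry":0,"rz":0}])

```text
time: 9.88
position: [0.4812, -0.1289, 0.2057]
tool_rot: [0.996, 0.085, 0.0, 0.001]
ft_force: [0.3, -0.2, -4.3]
grip_width: 0.037
```

```bash
python3 - <<'E'
from sp import *
np.set_printoptions(precision=4,suppress=True)
o=robot.get_obs();print(o["position"],o["tool_rot"],o["ft_force"],o["moment"])
R0=Ro.from_quat(o["tool_rot"]).as_matrix(); a=-R0[:,2]; b=o["position"]-.047*a
for n in ["wrist","scene"]:
  c=robot.camera(n); save(c,"s8"+n); 
  P=cloud(c,c["z_map"]>0,o if n=="wrist" else None);
  s=(P-b)@a;r=np.linalg.norm(P-b-s[:,None]*a,axis=1);Q=P[(s>-.01)&(s<(.08 if n!="scene" else .045))&(r<.03)]
  x=fitcone(Q,b,a);print(n,len(Q),x)
  print(fitsp(P))
im=cv2.imread("pics/s8scene.png")[80:220,270:470]; cv2.imwrite("pics/s8c.png",cv2.resize(im,None,fx=3,fy=3))
R=Rt([0,0,-1],[.171,-.985,0]); delta([.4806,-.1272,.180],R,o)
E
```

```text
[ 0.4812 -0.1289  0.2057] [0.9964 0.0851 0.0005 0.0007] [ 0.3061 -0.185  -4.3023] [ 0.0693  0.0224 -0.0642]
wrist 5035 (array([ 0.4812, -0.129 ,  0.1583]), array([0.0232, 0.0118, 0.9997]), np.float64(0.0010014054603480066))
(array([ 0.4805, -0.1272,  0.0022]), 190, np.float64(9.818976336150188e-05))
scene 174 (array([ 0.4823, -0.1307,  0.1609]), array([0.0143, 0.0118, 0.9998]), np.float64(0.0005382140284922977))
(array([ 0.4826, -0.128 ,  0.0034]), 109, np.float64(0.0005775200719716931))
t cm [-0.03 -0.18  2.57] r [ 0.001 -0.001 -0.002] dist 2.6 rot deg 0.1
```

View pics/s8c.png

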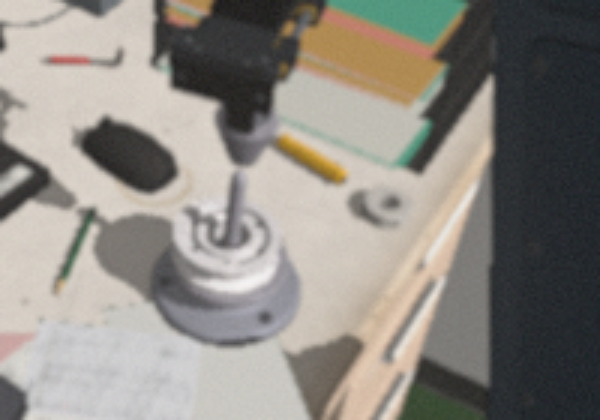

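View pics/s8wrist.png

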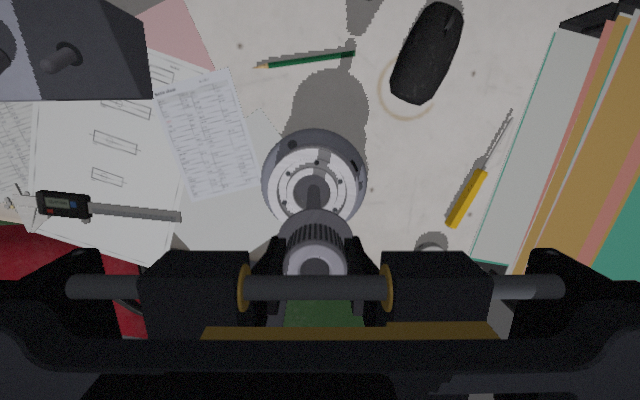

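The cone hangs about 2 mm to -y of the spindle in both views. I'll correct that, then descend gently onto the tip.

send_rows(deltas=[{"tx":-0.03,"ty":-0.2,"tz":0,"rx":0,"ry":0,"rz":0},{"tx":-0.03,"ty":-0.2,"tz":0,"rx":0,"ry":0,"rz":0},{"tx":-0.03,"ty":-0.2,"tz":0,"rx":0,"ry":0,"rz":0},{"tx":-0.03,"ty":-0.2,"tz":0,"rx":0,"ry":0,"rz":0}])

```text
time: 10.32
position: [0.4804, -0.1271, 0.206]
tool_rot: [0.996, 0.085, 0.001, 0.001]
ft_force: [-0.1, 0.6, -3.9]
grip_width: 0.0364
```

```bash
python3 - <<'E'
from sp import *
np.set_printoptions(precision=4,suppress=True)
o=robot.get_obs();print(o["position"],o["tool_rot"],o["ft_force"],o["moment"],o["joint_velocities"])
R0=Ro.from_quat(o["tool_rot"]).as_matrix(); a=-R0[:,2]; b=o["position"]-.047*a
for n in ["wrist","scene"]:
  c=robot.camera(n)
  P=cloud(c,c["z_map"]>0,o if n=="wrist" else None);
  s=(P-b)@a;r=np.linalg.norm(P-b-s[:,None]*a,axis=1);Q=P[(s>-.01)&(s<(.08 if n!="scene" else .045))&(r<.03)]
  x=fitcone(Q,b,a);print(n,len(Q),x)
  print(fitsp(P))
for i in range(3):
  robot.camera("top");o=robot.get_obs(); print(o["position"])
R=Rt([0,0,-1],[.171,-.985,0]); delta([.4806,-.1272,.180],R,o)
E
```

```text
[ 0.4804 -0.1271  0.206 ] [0.9964 0.0849 0.0007 0.0008] [-0.1159  0.6319 -3.937 ] [ 0.0154 -0.0153  0.0098] [-0.0007  0.0022 -0.0001 -0.0008 -0.0007 -0.0014]
wrist 5030 (array([ 0.4805, -0.1273,  0.1586]), array([0.0207, 0.0121, 0.9997]), np.float64(0.0009854534451721898))
(array([ 0.4805, -0.1272,  0.0021]), 200, np.float64(0.00010151279107418207))
scene 191 (array([ 0.4811, -0.1286,  0.1609]), array([0.0137, 0.0112, 0.9998]), np.float64(0.00048339727748766164))
(array([ 0.4826, -0.1281,  0.0031]), 109, np.float64(0.0005355635183935488))
[ 0.4803 -0.1272  0.2058]
[ 0.4803 -0.1272  0.2058]
[ 0.4803 -0.1271  0.2058]
t cm [0.03 0.01 2.58] r [ 0.001 -0.001 -0.002] dist 2.6 rot deg 0.2
```

Now laterally aligned to within 0.5 mm (wrist). Both views agree the cone leans about 0.015–0.02 rad in x and 0.012 in y in the grasp. I'll take most of that out during the descent.

```bash
python3 - <<'E'
from h import *
o=robot.get_obs();a=np.array([-.015,-.010,1]);a/=np.linalg.norm(a)
R=Rt(-a,[.171,-.985,0])
for nz in [.150,.135,.115]: delta(np.array([.4806,-.1272,nz])+.047*a,R,o)
E
```

```text
t cm [-0.05  0.04  0.88] r [ 0.009  0.016 -0.002] dist 0.9 rot deg 1.0
t cm [-0.05  0.04  2.38] r [ 0.009  0.016 -0.002] dist 2.4 rot deg 1.0
t cm [-0.05  0.04  4.38] r [ 0.009  0.016 -0.002] dist 4.4 rot deg 1.0
```

send_rows(deltas=[{"tx":-0.05,"ty":0.04,"tz":0.5,"rx":0.009,"ry":0.016,"rz":-0.002},{"tx":-0.05,"ty":0.04,"tz":1.0,"rx":0.009,"ry":0.016,"rz":-0.002},{"tx":-0.05,"ty":0.04,"tz":1.4,"rx":0.009,"ry":0.016,"rz":-0.002},{"tx":-0.05,"ty":0.04,"tz":1.8,"rx":0.009,"ry":0.016,"rz":-0.002},{"tx":-0.05,"ty":0.04,"tz":2.2,"rx":0.009,"ry":0.016,"rz":-0.002}])

```text
time: 10.98
position: [0.4799, -0.1276, 0.1832]
tool_rot: [0.996, 0.086, 0.008, -0.005]
ft_force: [0.7, -0.8, -4.4]
grip_width: 0.0366
```

send_rows(deltas=[{"tx":0,"ty":0,"tz":0.2,"rx":0,"ry":0,"rz":0},{"tx":0,"ty":0,"tz":0.4,"rx":0,"ry":0,"rz":0}])

```text
time: 11.15
position: [0.48, -0.1275, 0.1794]
tool_rot: [0.996, 0.086, 0.008, -0.005]
ft_force: [1.0, 0.0, -2.7]
grip_width: 0.0364
```

```bash
python3 - <<'E'
from sp import *
np.set_printoptions(precision=4,suppress=True)
o=robot.get_obs();print(o["position"],o["tool_rot"],o["ft_force"],o["moment"],o["grip_width"])
R0=Ro.from_quat(o["tool_rot"]).as_matrix(); a=-R0[:,2]; b=o["position"]-.047*a
for n in ["wrist","scene"]:
  c=robot.camera(n); save(c,"s9"+n); 
  P=cloud(c,c["z_map"]>0,o if n=="wrist" else None);
  s=(P-b)@a;r=np.linalg.norm(P-b-s[:,None]*a,axis=1);Q=P[(s>.0)&(s<(.08 if n!="scene" else .045))&(r<.03)&(r>.0085)]
  x=fitcone(Q,b,a);print(n,len(Q),x)
im=cv2.imread("pics/s9scene.png")[80:220,270:470]; cv2.imwrite("pics/s9c.png",cv2.resize(im,None,fx=3,fy=3))
E
```

```text
[ 0.48   -0.1275  0.1794] [ 0.9963  0.0858  0.0079 -0.0045] [ 0.9725  0.0089 -2.6991] [-0.0042 -0.0069 -0.0111] 0.03641122956317204
wrist 4589 (array([ 0.479 , -0.1275,  0.1324]), array([0.0234, 0.0036, 0.9997]), np.float64(0.0006121560912398238))
scene 182 (array([ 0.4815, -0.1283,  0.1339]), array([-0.0017, -0.0033,  1.    ]), np.float64(0.0004429327871914024))
```

View pics/s9c.png

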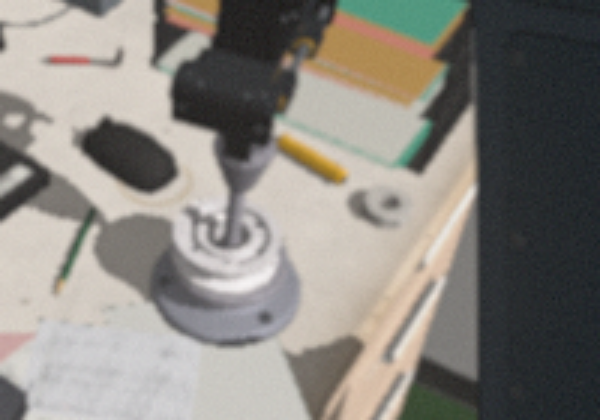

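The cone is over the spindle by about 12 mm with only small forces. I'll keep going down.

```bash
python3 - <<'E'
from h import *
o=robot.get_obs();R0=Ro.from_quat(o["tool_rot"]).as_matrix()
delta(np.array([.4801,-.1275,.1394]),R0,o);delta(np.array([.4801,-.1275,.1180]),R0,o)
E
```

```text
t cm [-0.06  0.03  4.  ] r [0. 0. 0.] dist 4.0 rot deg 0.0
t cm [-0.09  0.05  6.14] r [0. 0. 0.] dist 6.1 rot deg 0.0
```

send_rows(deltas=[{"tx":0,"ty":0,"tz":0.7,"rx":0,"ry":0,"rz":0},{"tx":-0.02,"ty":0.01,"tz":1.4,"rx":0,"ry":0,"rz":0},{"tx":-0.03,"ty":0.02,"tz":2.1,"rx":0,"ry":0,"rz":0},{"tx":-0.04,"ty":0.02,"tz":2.8,"rx":0,"ry":0,"rz":0},{"tx":-0.05,"ty":0.03,"tz":3.5,"rx":0,"ry":0,"rz":0}])

```text
time: 11.67
position: [0.4801, -0.1276, 0.1439]
tool_rot: [0.996, 0.086, 0.008, -0.004]
ft_force: [1.4, 0.2, -4.3]
grip_width: 0.0368
```

```bash
python3 - <<'E'
from h import *
o=robot.get_obs();print(o["position"],o["ft_force"],o["moment"])
R=Rt([0,0,-1],[.171,-.985,0]);R0=Ro.from_quat(o["tool_rot"]).as_matrix()
delta(np.array([.4803,-.1275,.1180]),R0,o)
E
```

```text
[ 0.48014778 -0.12761561  0.14389817] [ 1.41103901  0.18827299 -4.26748451] [ 0.10701673 -0.10922586  0.01674938]
t cm [-0.03  0.01  2.59] r [0. 0. 0.] dist 2.6 rot deg 0.0
```

send_rows(deltas=[{"tx":0,"ty":0,"tz":0.5,"rx":0,"ry":0,"rz":0},{"tx":0,"ty":0,"tz":1.0,"rx":0,"ry":0,"rz":0},{"tx":0,"ty":0,"tz":1.5,"rx":0,"ry":0,"rz":0},{"tx":-0.02,"ty":0,"tz":2.0,"rx":0,"ry":0,"rz":0},{"tx":-0.02,"ty":0,"tz":2.4,"rx":0,"ry":0,"rz":0}])

```text
time: 12.08
position: [0.4806, -0.1275, 0.1203]
tool_rot: [0.996, 0.086, 0.008, -0.004]
ft_force: [2.1, 0.3, -2.3]
grip_width: 0.0366
```

send_rows(deltas=[{"tx":0,"ty":0,"tz":0.1,"rx":0,"ry":0,"rz":0},{"tx":0,"ty":0,"tz":0.2,"rx":0,"ry":0,"rz":0},{"tx":0,"ty":0,"tz":0.3,"rx":0,"ry":0,"rz":0}])

```text
time: 12.33
position: [0.4806, -0.1275, 0.1178]
tool_rot: [0.996, 0.086, 0.008, -0.004]
ft_force: [2.1, 0.7, -3.3]
grip_width: 0.0368
```

```bash
python3 - <<'E'
from h import *
np.set_printoptions(precision=4,suppress=True)
o=robot.get_obs();print(o["position"],o["ft_force"],o["moment"])
c=robot.camera("wrist");save(c,"s10")
P=cloud(c,c["z_map"]>0,o);r=np.hypot(P[:,0]-.482,P[:,1]+.127)
Q=P[(r<.055)&(P[:,2]>.069)&(P[:,2]<.081)]; print(Q.min(0),Q.max(0),(Q.min(0)+Q.max(0))/2)
E
```

```text
[ 0.4806 -0.1275  0.1178] [ 2.1324  0.6916 -3.3053] [ 0.0638 -0.3061 -0.0159]
[ 0.452  -0.1726  0.069 ] [ 0.5323 -0.077   0.0772] [ 0.4921 -0.1248  0.0731]
```

View pics/s10.png

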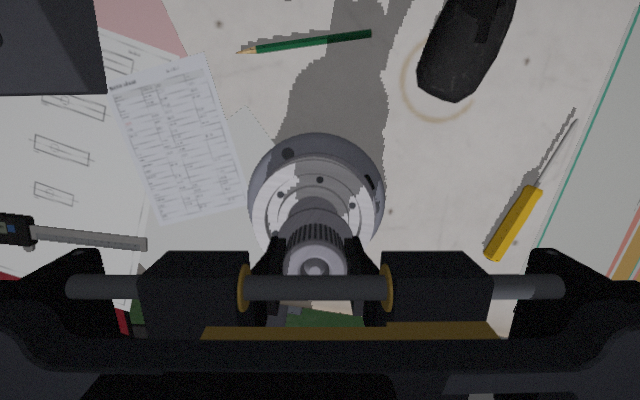

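The spindle tip shows in the cone's bore at (317,268) and the cone is entering the pulley. I'll lower in small steps and watch the force.

send_rows(deltas=[{"tx":0,"ty":0,"tz":0.12,"rx":0,"ry":0,"rz":0},{"tx":0,"ty":0,"tz":0.24,"rx":0,"ry":0,"rz":0},{"tx":0,"ty":0,"tz":0.36,"rx":0,"ry":0,"rz":0},{"tx":0,"ty":0,"tz":0.48,"rx":0,"ry":0,"rz":0},{"tx":0,"ty":0,"tz":0.6,"rx":0,"ry":0,"rz":0}])

```text
time: 12.8
position: [0.4805, -0.1273, 0.1117]
tool_rot: [0.996, 0.086, 0.008, -0.004]
ft_force: [2.9, 0.8, -3.0]
grip_width: 0.0367
```

send_rows(deltas=[{"tx":0,"ty":0,"tz":0.12,"rx":0,"ry":0,"rz":0},{"tx":0,"ty":0,"tz":0.24,"rx":0,"ry":0,"rz":0},{"tx":0,"ty":0,"tz":0.36,"rx":0,"ry":0,"rz":0},{"tx":0,"ty":0,"tz":0.48,"rx":0,"ry":0,"rz":0}])

```text
time: 13.13
position: [0.4805, -0.1273, 0.1069]
tool_rot: [0.996, 0.086, 0.008, -0.004]
ft_force: [3.2, 0.9, -3.3]
grip_width: 0.0367
```

```bash
python3 - <<'E'
from h import *
np.set_printoptions(precision=4,suppress=True)
o=robot.get_obs();print(o["position"],o["ft_force"],o["moment"])
c=robot.camera("wrist");save(c,"s11")
P=cloud(c,c["z_map"]>0,o);r=np.hypot(P[:,0]-.482,P[:,1]+.127)
Q=P[(r<.055)&(P[:,2]>.069)&(P[:,2]<.081)]; print(Q.min(0),Q.max(0),(Q.min(0)+Q.max(0))/2)
E
```

```text
[ 0.4805 -0.1273  0.1069] [ 3.2069  0.9128 -3.2626] [ 0.1791 -0.4485  0.014 ]
[ 0.4526 -0.1734  0.069 ] [ 0.5304 -0.0778  0.0767] [ 0.4915 -0.1256  0.0729]
```

send_rows(deltas=[{"tx":0,"ty":0,"tz":0.1,"rx":0,"ry":0,"rz":0},{"tx":0,"ty":0,"tz":0.2,"rx":0,"ry":0,"rz":0},{"tx":0,"ty":0,"tz":0.3,"rx":0,"ry":0,"rz":0},{"tx":0,"ty":0,"tz":0.4,"rx":0,"ry":0,"rz":0}])

```text
time: 13.52
position: [0.4805, -0.1272, 0.1029]
tool_rot: [0.996, 0.086, 0.008, -0.004]
ft_force: [3.2, 0.4, -3.3]
grip_width: 0.0366
```

send_rows(deltas=[{"tx":0,"ty":0,"tz":0.07,"rx":0,"ry":0,"rz":0},{"tx":0,"ty":0,"tz":0.12,"rx":0,"ry":0,"rz":0}])

```text
time: 13.68
position: [0.4805, -0.1272, 0.1017]
tool_rot: [0.996, 0.086, 0.008, -0.004]
ft_force: [3.2, 0.3, -2.4]
grip_width: 0.0363
```

```bash
python3 - <<'E'
from h import *
np.set_printoptions(precision=4,suppress=True)
o=robot.get_obs();print(o["position"],o["ft_force"],o["moment"])
c=robot.camera("wrist");save(c,"s12")
P=cloud(c,c["z_map"]>0,o);r=np.hypot(P[:,0]-.482,P[:,1]+.127)
Q=P[(r<.055)&(P[:,2]>.069)&(P[:,2]<.081)]; print(Q.min(0),Q.max(0),(Q.min(0)+Q.max(0))/2)
E
```

```text
[ 0.4805 -0.1272  0.1017] [ 3.2184  0.2516 -2.414 ] [ 0.1847 -0.4695  0.01  ]
[ 0.453  -0.1745  0.069 ] [ 0.5287 -0.0789  0.0766] [ 0.4908 -0.1267  0.0728]
```

send_rows(deltas=[{"tx":0,"ty":0,"tz":0.04,"rx":0,"ry":0,"rz":0},{"tx":0,"ty":0,"tz":0.08,"rx":0,"ry":0,"rz":0},{"tx":0,"ty":0,"tz":0.1,"rx":0,"ry":0,"rz":0}])

```text
time: 13.98
position: [0.4805, -0.1272, 0.1008]
tool_rot: [0.996, 0.086, 0.008, -0.004]
ft_force: [3.3, 0.0, -2.4]
grip_width: 0.0368
```

send_rows(deltas=[{"tx":0,"ty":0,"tz":0.03,"rx":0,"ry":0,"rz":0},{"tx":0,"ty":0,"tz":0.06,"rx":0,"ry":0,"rz":0}])

```text
time: 14.15
position: [0.4805, -0.1272, 0.1002]
tool_rot: [0.996, 0.086, 0.008, -0.004]
ft_force: [2.6, 0.4, -1.2]
grip_width: 0.0366
```

send_rows(deltas=[{"tx":0,"ty":0,"tz":0.03,"rx":0,"ry":0,"rz":0},{"tx":0,"ty":0,"tz":0.03,"rx":0,"ry":0,"rz":0}])

```text
time: 14.32
position: [0.4806, -0.1272, 0.1]
tool_rot: [0.996, 0.086, 0.008, -0.004]
ft_force: [2.1, 0.4, -0.4]
grip_width: 0.0366
```

```bash
python3 - <<'E'
from h import *
np.set_printoptions(precision=4,suppress=True)
o=robot.get_obs();print(o["position"],o["ft_force"],o["moment"])
R0=Ro.from_quat(o["tool_rot"]).as_matrix(); a=-R0[:,2]; b=o["position"]-.047*a
for n in ["wrist","scene"]:
  c=robot.camera(n);save(c,"s13"+n)
  P=cloud(c,c["z_map"]>0,o if n=="wrist" else None);r=np.hypot(P[:,0]-.481,P[:,1]+.127)
  Q=P[(r<.055)&(P[:,2]>.069)&(P[:,2]<.081)]; print(Q.min(0),Q.max(0))
  s=(P-b)@a;r=np.linalg.norm(P-b-s[:,None]*a,axis=1);Q=P[(s>.026)&(s<(.08 if n!="scene" else .045))&(r<.03)&(r>.0085)]
  print(fitcone(Q,b,a))
im=cv2.imread("pics/s13scene.png")[80:220,270:470]; cv2.imwrite("pics/s13c.png",cv2.resize(im,None,fx=3,fy=3))
E
```

```text
[ 0.4806 -0.1272  0.1   ] [ 2.0698  0.4352 -0.4291] [ 0.1613 -0.3893 -0.0313]
[ 0.4539 -0.1746  0.069 ] [ 0.5284 -0.0789  0.0767]
(array([ 0.4797, -0.127 ,  0.0531]), array([0.02  , 0.0019, 0.9998]), np.float64(0.0006057932122564974))
[ 0.4339 -0.1731  0.0691] [ 0.5289 -0.0782  0.0807]
(array([ 0.482 , -0.1274,  0.0542]), array([ 0.0021, -0.0199,  0.9998]), np.float64(0.00046837943306765606))
```

View pics/s13c.png

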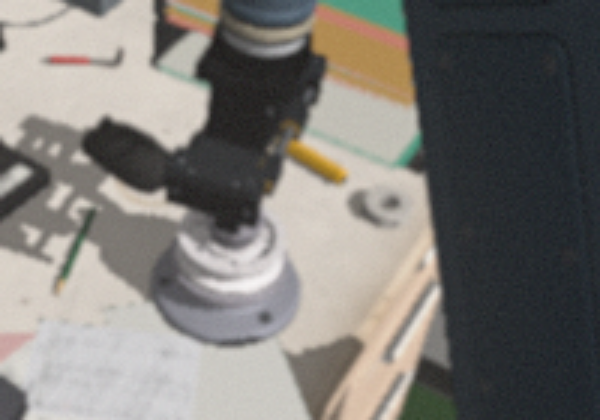

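The scene crop shows the cone seated in the pulley and the pulley centred. The nose is at z = 0.053, which is 8 mm above the face plate, and the pulley carries the cone's weight. Now I'll release: first a soft grip, then open.

send_rows(deltas=[{"tx":0,"ty":0,"tz":0,"rx":0,"ry":0,"rz":0},{"tx":0,"ty":0,"tz":0,"rx":0,"ry":0,"rz":0},{"tx":0,"ty":0,"tz":0,"rx":0,"ry":0,"rz":0}], squeeze=5)

```text
time: 14.67
position: [0.4804, -0.1272, 0.0999]
tool_rot: [0.996, 0.086, 0.008, -0.004]
ft_force: [1.4, -0.1, 0.9]
grip_width: 0.038
```

send_rows(deltas=[{"tx":0,"ty":0,"tz":0,"rx":0,"ry":0,"rz":0},{"tx":0,"ty":0,"tz":0,"rx":0,"ry":0,"rz":0},{"tx":0,"ty":0,"tz":0,"rx":0,"ry":0,"rz":0}], claw=4.2)

```text
time: 14.92
position: [0.4796, -0.1269, 0.0995]
tool_rot: [0.996, 0.086, 0.007, -0.005]
ft_force: [-0.7, 1.2, 0.6]
grip_width: 0.0415
```

send_rows(deltas=[{"tx":0,"ty":0,"tz":0,"rx":0,"ry":0,"rz":0},{"tx":0,"ty":0,"tz":0,"rx":0,"ry":0,"rz":0},{"tx":0,"ty":0,"tz":0,"rx":0,"ry":0,"rz":0},{"tx":0,"ty":0,"tz":0,"rx":0,"ry":0,"rz":0},{"tx":0,"ty":0,"tz":0,"rx":0,"ry":0,"rz":0}], claw=6.5)

```text
time: 15.33
position: [0.4804, -0.1271, 0.0998]
tool_rot: [0.996, 0.086, 0.008, -0.005]
ft_force: [0.6, 0.2, -0.9]
grip_width: 0.0629
```

```bash
python3 - <<'E'
from h import *
np.set_printoptions(precision=4,suppress=True)
o=robot.get_obs();print(o["position"],o["ft_force"],o["grip_width"])
c=robot.camera("wrist");save(c,"s14")
delta([.4806,-.1272,.20],Rt([0,0,-1],[.171,-.985,0]),o)
E
```

```text
[ 0.4804 -0.1271  0.0998] [ 0.5848  0.1802 -0.8764] 0.06286421162657094
t cm [  0.18  -0.07 -10.02] r [-0.008 -0.017 -0.   ] dist 10.0 rot deg 1.0
```

View pics/s14.png

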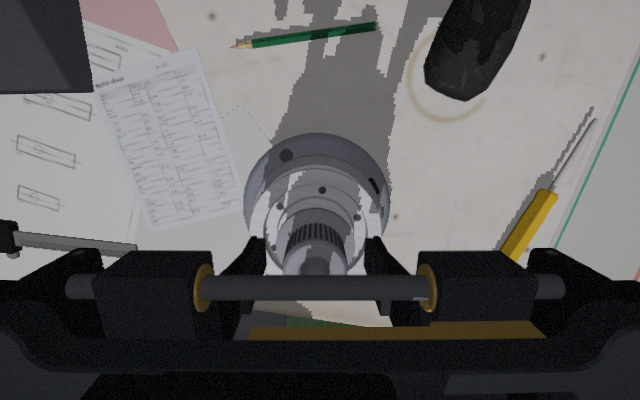

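The fingers are clear on both sides and the cone stays seated at (317,255). I'll retreat upward.

send_rows(deltas=[{"tx":0,"ty":0,"tz":-1,"rx":0,"ry":0,"rz":0},{"tx":0.05,"ty":0,"tz":-3,"rx":0,"ry":0,"rz":0},{"tx":0.1,"ty":0,"tz":-5,"rx":0,"ry":0,"rz":0},{"tx":0.15,"ty":-0.05,"tz":-8,"rx":0,"ry":0,"rz":0},{"tx":0.2,"ty":-0.05,"tz":-11,"rx":0,"ry":0,"rz":0}])

```text
time: 15.8
position: [0.48, -0.1271, 0.2112]
tool_rot: [0.996, 0.086, 0.007, -0.005]
ft_force: [1.1, -0.0, -0.2]
grip_width: 0.0647
```

send_rows(deltas=[{"tx":-1.5,"ty":0,"tz":-2,"rx":0,"ry":0,"rz":0},{"tx":-3,"ty":0,"tz":-4,"rx":0,"ry":0,"rz":0},{"tx":-5,"ty":0,"tz":-5,"rx":0,"ry":0,"rz":0},{"tx":-6,"ty":0,"tz":-5,"rx":0,"ry":0,"rz":0},{"tx":-6,"ty":0,"tz":-5,"rx":0,"ry":0,"rz":0}])

```text
time: 16.22
position: [0.419, -0.1379, 0.2594]
tool_rot: [0.996, 0.085, 0.008, -0.004]
ft_force: [-1.0, 0.2, -0.2]
grip_width: 0.0651
```

send_rows(deltas=[{"tx":0,"ty":0,"tz":0,"rx":0,"ry":0,"rz":0},{"tx":0,"ty":0,"tz":0,"rx":0,"ry":0,"rz":0},{"tx":0,"ty":0,"tz":0,"rx":0,"ry":0,"rz":0}])

```text
time: 16.47
position: [0.4213, -0.1381, 0.2581]
tool_rot: [0.996, 0.086, 0.008, -0.005]
ft_force: [-0.7, -0.0, -0.9]
grip_width: 0.0646
```

```bash
python3 - <<'E'
from h import *
np.set_printoptions(precision=4,suppress=True)
o=robot.get_obs();print(o["time"],o["position"],o["ft_force"],o["grip_width"])
b=np.array([.4806,-.1272,.053]);a=np.array([0,0,1.])
for n in ["wrist","scene","top"]:
  c=robot.camera(n);save(c,"s15"+n)
  P=cloud(c,c["z_map"]>0,o if n=="wrist" else None);r=np.hypot(P[:,0]-.481,P[:,1]+.127)
  Q=P[(r<.055)&(P[:,2]>.069)&(P[:,2]<.081)&(r>.03)]; print(n,"pulley",Q.min(0),Q.max(0),(Q.min(0)+Q.max(0))/2)
  s=(P-b)@a;r=np.linalg.norm(P-b-s[:,None]*a,axis=1);Q=P[(s>.026)&(s<.08)&(r<.03)&(r>.0085)]
  x=fitcone(Q,b,a);print("cone",x,"mid above face",x[0][2]+.037*x[1][2]-.045)
im=cv2.imread("pics/s15scene.png")[100:300,170:400]; cv2.imwrite("pics/s15c.png",cv2.resize(im,None,fx=3,fy=3))
E
```

```text
16.4667 [ 0.4213 -0.1381  0.2581] [-0.7116 -0.0304 -0.904 ] 0.06457784566936058
wrist pulley [ 0.4323 -0.1747  0.069 ] [ 0.5279 -0.0791  0.0772] [ 0.4801 -0.1269  0.0731]
cone (array([ 0.4798, -0.1269,  0.0527]), array([ 0.0014, -0.0012,  1.    ]), np.float64(0.00048796413155816065)) mid above face 0.04473856465278653
scene pulley [ 0.4336 -0.1748  0.0691] [ 0.5297 -0.0768  0.0802] [ 0.4816 -0.1258  0.0746]
cone (array([ 0.4821, -0.1278,  0.0547]), array([-0.0033,  0.0036,  1.    ]), np.float64(0.0006099451176577921)) mid above face 0.046731899843013444
top pulley [ 0.4947 -0.1521  0.0691] [ 0.5288 -0.0787  0.0799] [ 0.5118 -0.1154  0.0745]
cone (array([ 0.4832, -0.1261,  0.054 ]), array([-0.0425,  0.0272,  0.9987]), np.float64(0.0009192360995867455)) mid above face 0.04599918056005488
```

View pics/s15c.png

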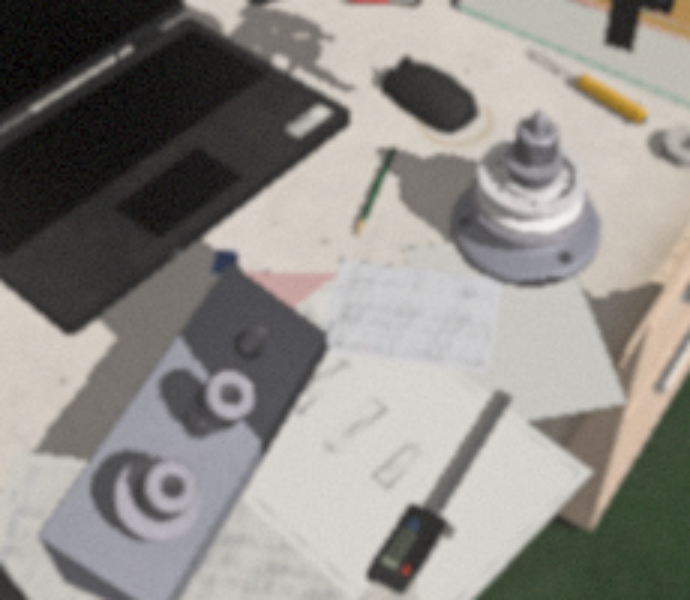

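View pics/s15wrist.png

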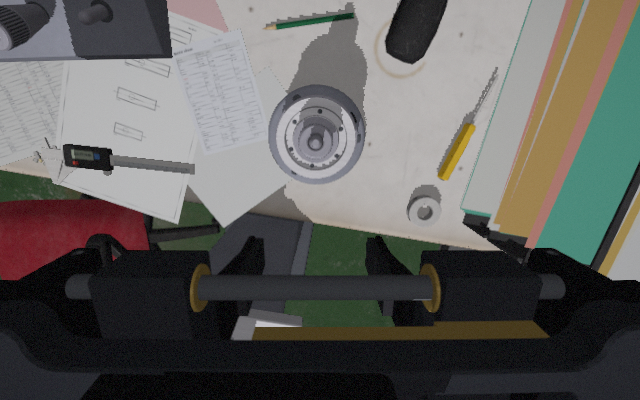

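The pictures show the cone upright on the spindle with the pulley concentric (wrist view, about (317,140)). The other cones and the caliper are undisturbed and the gripper is clear. Handing in.

```bash
python3 -c "
from rig import robot
print(robot.hand_in())"
```

```text
the job is handed in; nothing more can be done
None
```

The medium cone is nested in the pulley on the spindle, released, and the job is handed in. `hand_in` gives no verdict. The run took about 16.6 s of the 45 s.

I took the cone off its tilted peg along its own axis and turned it upright. I then aligned it over the spindle to about 0.5 mm and lowered it in small steps until the pulley carried its weight. Wrist-force readings stayed below about 6 N in every reading.

**Last checks:**

| Check | Wrist camera | Scene camera | Limit |
|---|---|---|---|
| Cone middle above the face plate | 44.7 mm | 46.7 mm | 40–50 mm |
| Cone lean | about 0.002 rad | about 0.005 rad | 0.06 rad |
| Cone offset from spindle axis | about 0.7 mm | about 0.5 mm | 3 mm |
| Pulley offset from spindle axis | about 0.5 mm | about 2.4 mm | 2.5 mm |

- **Pulley offset:** the scene camera's figure is close to the limit, but it comes from coarser, partly hidden depth data. The close wrist picture shows the pulley concentric with the cone.
- **Top camera disagreed:** it gave a cone lean of about 0.05 rad and an unusable pulley centre. I discounted it because it is the most distant view and saw only part of the pulley.
- **Bystanders:** in the last pictures the other two cones and the caliper looked undisturbed. I did not re-measure their positions.

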